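# Clamp a watch case in the ratchet vice under the lens

## Task

Set the watch case up for inspection: slide it along the vice's bed, without lifting it, back between the jaws until it meets the end stop, then turn the three-armed knob clockwise until the jaw grips the case and the ratchet has clicked at least three times. Then push the lock lever fully over, and last swing the magnifier round to its stop over the case; leave the other things on the bench and bed where they are.

Things in the scene. Friction and masses are not known exactly. Their poses are not given: they have to be found in the camera images.
- vice: Bench vice fixed to the table: aluminium bed plate 180 x 370 x 8 mm (in its frame x -110 to +70, y -135 to +235 mm) carrying jaws, knob, lever and magnifier. Origin on the table top in the middle of the jaw opening; +x points away from the robot (the way the case is slid), +y to the robot's left (towards the knob), z up; bed top at z = 8 mm.
- fixed_jaw (a point): Middle of the fixed jaw's pad face, at y = -24 mm of the vice, facing its +y; pad 20 mm along x, top at z = 22 mm; behind it a block 44 mm along x, y -40 to -60 mm, top z = 28 mm.
- end_stop (a point): Middle of the front face of the end stop, a low block 36 mm wide in y, at x = +24 mm of the vice, top z = 17 mm.
- housing_top (a point): Centre of the top (z = 53 mm) of the grey drive housing below the knob: 70 x 70 mm, at x = 0, y = 115 mm of the vice.
- case_center (a point): Centre (half-way up) of the steel watch case, loose, dial up on the bed before the jaws: round, 40 mm diameter, 11 mm thick, 80 g, with four lugs (5 mm wide, centred 9.5 mm either side of its x axis, 1 to 8 mm above the bed) reaching 24 mm from the centre along its own +x and -x. Home: two lugs against the end stop, its centre at x = 0 of the vice.
- jaw (a joint): Travel in m of the moving jaw towards the fixed jaw; at 0 its face is at y = +30 mm of the vice and it moves towards -y (pad 20 mm along x, top z = 22 mm). Driven by the knob only: 2.55 mm per rad of joint spindle. It grips the case at 14 to 15.5 mm; largest 22 mm.
- spindle (a joint): Angle in rad of the vertical spindle under the knob, growing clockwise seen from above; it drives the jaw and takes about 0.08 N m to turn. It stays where it is left.
- ratchet (a joint): Angle in rad by which the knob has slipped clockwise on the spindle: 0 at the start, one click each 0.524 rad. Slips when the jaw is stopped, at about 0.17 N m (4 N on an arm; jerky pushes can slip it early), then the knob keeps turning click by click while jaw and spindle stand still. Turned anticlockwise the knob first slips back to 0.
- knob_hub (a point): On the knob's vertical axis at the mid-height of its arms (z = 69 mm; fixed to the vice at x = 0, y = 115 mm). The knob has a hub 24 mm across (top z = 84 mm) above a disc 38 mm across (z 61 to 64 mm), and three level arms 120 degrees apart, 10 mm thick.
- knob_arm (a point): Ball end (15 mm) of one of the three arms, 50 mm from the knob's axis.
- lock (a joint): Angle in rad of the lock lever: near 0 free, growing clockwise seen from above, 1.1 fully over (its stop). Stays where it is left; needs about 1 to 2 N at its grip.
- lock_grip (a point): Middle of the upright black grip pin at the end of the lock lever: 14 mm thick, z 22 to 46 mm, 55 mm from the lever's pivot. At 0 the lever points 140 degrees anticlockwise from the vice's +x ; it is pushed away from the robot, towards the vice's +x.
- lock_pivot (a point): Lever's vertical pivot axis, at x = 10, y = 188 mm of the vice.
- lens (a joint): Angle in rad by which the magnifier is swung away, anticlockwise seen from above, about its post; 0 is its stop, with the lens centred over the jaws. Stays where it is left; needs about 0.5 to 1 N at the lens.
- lens_center (a point): Centre of the round magnifier: ring 60 mm outside diameter, 10 mm tall (z 112 to 122 mm), glass within, on a level rod 8 mm thick; 114 mm from its pivot.
- lens_pivot (a point): On the magnifier's vertical pivot axis, at the lens's height; post 18 mm thick at x = 55, y = -100 mm of the vice, its head reaching z = 124 mm.
- bezel: Bystander: loose brass ring 38 mm across, 5 mm tall, lying on the bed behind the jaws; origin under its centre.
- caseback: Bystander: loose steel disc 36 mm across, 4 mm thick, lying on the bed in front of the housing; origin under its centre.
- oiljar: Bystander: amber glass jar 44 mm across, 60 mm tall, on the bench to the right; origin under its centre.
- tin: Bystander: open round brass tin 70 mm across, 22 mm tall, on the bench to the right; origin under its centre.
- driver: Bystander: screwdriver 130 mm long lying on the bench to the left; origin under its middle.
- tweezers: Bystander: steel tweezers 120 mm long lying right of the vice; origin under the middle.
- brush: Bystander: bench brush 150 mm long lying in front of the vice to the right; origin under the middle.
Things that resemble listed ones, but are neither listed nor needed, are in the scene too. There is more than one size of the part that bears case_center; the job needs the smallest.

How it is judged:
By the outcome, as a careful person would: the job done as asked, in the order asked, and still so for the second after the job is handed in, with the robot touching nothing.
It also fails if it takes over 72 s, if anything falls off the work surface, if the arm or the gripper's body presses on something with over 40 N, if the wrist force passes 120 N, or if a joint passes its speed limit or range.

## Robot

A 6-joint arm with a two-finger parallel gripper is mounted at the origin on the work surface. World frame = base frame: x ahead of the robot, y to its left, z up, the work surface at z = 0. Lengths are in m, angles in rad, forces in N, time in s.
With the tool pointing down it reaches from about 0.375 to 0.9 m from the base axis. Payload 3.1 kg.
Tool frame: the origin (TCP) lies midway between the tips of the shut fingers; the grasp point (between the pads) lies 19 mm behind it; z points along the fingers, y is the direction in which the jaws open and shut (so a half turn about z gives the same grasp; the last joint's range is limited). The gripper opens to 87 mm and grips with 3 to 60 N. Pads are 19 mm wide; open, the fingers measure 117 mm over their backs; the gripper's body (75 mm by 190 mm) begins 51 mm behind the grasp point.
Start: joints at [-0.178, 0.527, 1.433, -0, 1.181, -0.178], TCP at [0.625, 0, 0.223] pointing down, gripper open.
Joint ranges: [-3.08, 3.08], [-0.75, 2.2], [0.22, 2.44], [-1.43, 4.57], [0, 2.65], [-2.85, 2.85]. Speed limits (rad/s): [2.79, 2.79, 3.14, 3.14, 3.14, 3.14].

## Interface

Orientations are given as a 3x3 rotation matrix whose columns are the frame's x, y, z axes.
In Python, from bench import bot gives the robot as it stands. The module is installed in compiled form; this text tells all that it offers.
- The arm moves only by the tool step_arm, never from a script. Its argument "targets" is text: rows parted by semicolons, each of 7 numbers parted by spaces: the gripper command: -1 is shut, 1 is fully open, values between are in proportion, then the shift along the tool's x, y, z in m, then the turn, a rotation vector about the tool's x, y, z in degrees. In form: fingers x y z rx ry rz; .... A call has 1 to 8 rows; each row shifts and turns the pose as measured when the row begins, along the tool's axes as they then stand; what a row does not reach is not made up. A row lasts 1/8 s, in which the tool goes at most 62.5 mm and 10.7 degrees, less where a joint would pass 70% of its speed; a pose out of reach is approached as far as the arm can. A call is refused whole if a number of a shift passes 0.0625 or a number of a turn 10.7, either way. A call with a gripper value outside its range is refused whole. The fingers move at their own pace and stop on an object; "grip_force" is the grip in N (left out, the last holds). Time passes only in rows, so rows that do not move let the fingers close. It gives the time, the measured TCP pose, the force and the opening at its end, in the units of the state.
- bot.sense(): the state, without advancing time (a new reading comes with each control period).
- bot.read_camera(name): name is "scene" or "side" or "wrist"; returns the picture (384x512x3 uint8, blue, green, red); there is no depth.
- bot.camera_params(name): a dict with "mtx" (3x3 intrinsics, pixels), "R" (3x3) and "t" (3): a world point X has camera coordinates R X + t; the wrist camera has in their place "hand_eye" (4x4, takes a point from camera to tool coordinates, whose origin is the TCP and whose axes are the flange's). Camera axes: x right, y down, z forward; pixel columns grow to the right and rows downward; lengths in m; the calibration is good to about 2 mm. A picture is of the moment at which its call begins: read the wrist's pose just before it. camera_params takes no time and is no camera call.
- bot.job_done(): hands the job in, once; it reports no verdict.
Trained networks look in the newest picture that a camera, given by its name, has taken for a name from the list of things; names that differ only in an ending like _2 or _b are one class to them, and where a whole thing is asked for, a point or a joint stands for the part that bears it (a point fixed in the world has none). Each returns a list of dicts, best first, with "confidence" (0 to 1); they miss things now and then, are a little off and sometimes report something else, mostly with a low value. They report only what shows in the picture. A call takes as long as a camera call. They do not tell look-alikes from the thing itself.
- bot.boxes_of(thing, camera): "point" ([x, y, z] in m, in world coordinates, good to about 4 mm: the middle of the surface that is visible of it).
The state is a dict: "t": time; "joint_pos": joint angles; "dq": joint speeds; "joint_torque": joint torques, N m; "tcp_pos": TCP position; "tool_rot": TCP orientation; "contact_force": force on the tool from outside, world axes, zero at the start; "torque": the same for the moment, N m; "finger_gap": finger opening in m.
Only numpy, scipy, OpenCV 4.12 (cv2) and the standard library are available. Lean on these libraries where they do the work, as an engineer would, in place of code of your own. Each camera call takes 0.05 s, during which the arm holds its last target.

## Working session

There is one attempt and no reset: what is moved stays moved. The work goes in short steps, Python scripts to look and compute and a tool call to move; the robot and the scene stay as the last step left them, time stands still between calls to the robot, and variables do not carry over. Pictures are saved under pics/ and viewed, and the job is handed in when it is done.

Besides the shell and the picture viewer there is one more tool, called as name(argument=value, ...) on one line, values as JSON. step_arm: Moves the arm, as the interface text tells. Its arguments: {"type":"object","properties":{"targets":{"type":"string"},"grip_force":{"type":"number"}},"required":["targets"]}

```bash
mkdir -p pics; ls
python3 - <<'E'
from bench import bot
import cv2,numpy as np
s=bot.sense();print({k:np.round(v,4).tolist() for k,v in s.items()})
for c in ["scene","side","wrist"]:
    im=bot.read_camera(c);cv2.imwrite(f"pics/{c}0.png",im)
    p=bot.camera_params(c);print(c,{k:np.round(v,4).tolist() for k,v in p.items()})
E
```

```text
pics
{'t': 0.0, 'joint_pos': [-0.1785, 0.5284, 1.4339, -0.0, 1.1814, -0.1785], 'dq': [-0.0005, 0.0017, -0.0024, -0.0016, 0.0018, -0.0026], 'joint_torque': [-0.0005, -44.0045, -17.6594, 0.0633, 0.0583, -0.0002], 'tcp_pos': [0.6243, 0.0002, 0.2216], 'tool_rot': [[-0.0, 1.0, -0.0021], [1.0, 0.0, 0.0004], [0.0004, -0.0021, -1.0]], 'contact_force': [0.7188, 0.6327, 0.1366], 'torque': [0.0256, 0.0263, -0.0415], 'finger_gap': 0.087}
scene {'mtx': [[353.4473, 0.0, 258.801], [0.0, 353.4473, 192.1486], [0.0, 0.0, 1.0]], 'R': [[0.1896, 0.9817, -0.015], [0.7228, -0.1499, -0.6746], [-0.6646, 0.1171, -0.738]], 't': [-0.0597, -0.3067, 1.3071]}
side {'mtx': [[455.4455, 0.0, 259.0392], [0.0, 455.4455, 194.2292], [0.0, 0.0, 1.0]], 'R': [[0.8624, -0.5063, 0.006], [-0.3225, -0.5584, -0.7644], [0.3903, 0.6572, -0.6448]], 't': [-0.4778, 0.2158, 1.1554]}
wrist {'mtx': [[339.7749, 0.0, 253.048], [0.0, 339.7749, 195.7186], [0.0, 0.0, 1.0]], 'hand_eye': [[-0.0001, -0.959, -0.2833, 0.0778], [1.0, -0.0003, 0.0005, -0.0003], [-0.0006, -0.2833, 0.959, -0.1617], [0.0, 0.0, 0.0, 1.0]]}
```

View pics/scene0.png

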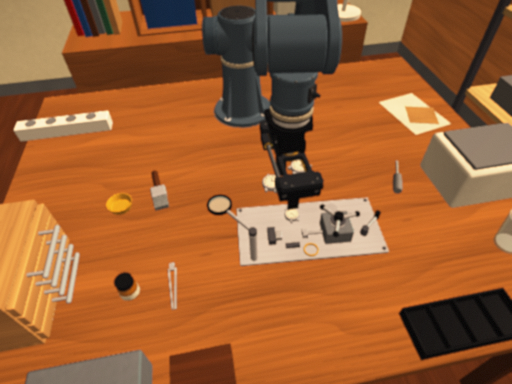

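View pics/side0.png

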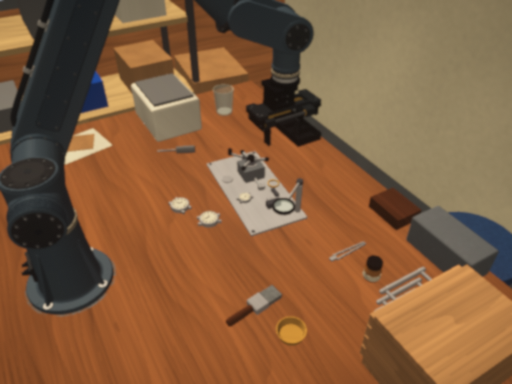

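View pics/wrist0.png

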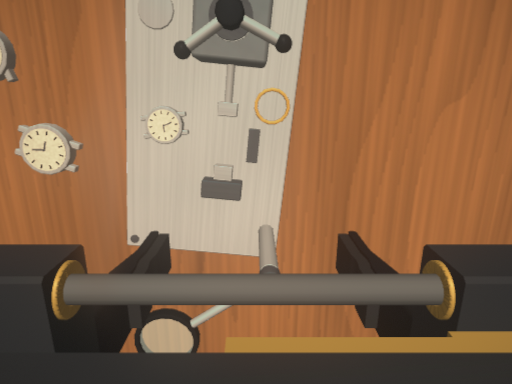

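Run:
```python
from bench import bot
import numpy as np
for c in ["scene","side","wrist"]:
  for n in ["case_center","fixed_jaw","end_stop","housing_top","knob_hub","knob_arm","lock_grip","lock_pivot","lens_center","lens_pivot","bezel","caseback","vice"]:
    if c=="wrist" and n not in("case_center","knob_arm","fixed_jaw","end_stop"): continue
    if c=="side" and n in("bezel","caseback","vice"):continue
    print(c,n,[(np.round(d["point"],3).tolist(),round(d["confidence"],2)) for d in bot.boxes_of(n,c)])
print(bot.sense()["t"])
```

```text
scene case_center [([0.401, 0.012, 0.013], 0.76), ([0.536, 0.042, 0.018], 0.54), ([0.353, 0.112, 0.014], 0.43)]
scene fixed_jaw [([0.604, 0.069, 0.007], 0.84), ([0.556, -0.127, 0.123], 0.23)]
scene end_stop [([0.607, 0.068, 0.01], 0.84), ([0.556, -0.129, 0.115], 0.24)]
scene housing_top [([0.605, 0.065, 0.011], 0.8), ([0.61, 0.132, 0.071], 0.48), ([0.61, 0.137, 0.072], 0.36), ([0.481, 0.367, 0.022], 0.33)]
scene knob_hub [([0.611, 0.133, 0.072], 0.44)]
scene knob_arm [([0.613, 0.133, 0.071], 0.74)]
scene lock_grip [([0.611, 0.235, 0.031], 0.52)]
scene lock_pivot [([0.608, 0.234, 0.029], 0.45)]
scene lens_center [([0.557, -0.13, 0.119], 0.91)]
scene lens_pivot [([0.562, -0.13, 0.116], 0.61), ([0.601, 0.068, 0.023], 0.51)]
scene bezel [([0.65, 0.063, 0.011], 0.48)]
scene caseback [([0.527, 0.157, 0.014], 0.58), ([0.614, 0.235, 0.029], 0.54), ([0.608, 0.067, 0.009], 0.35)]
scene vice [([0.599, 0.066, 0.006], 0.71)]
side case_center [([0.394, 0.015, 0.016], 0.72), ([0.342, 0.109, 0.017], 0.65), ([0.551, -0.135, 0.12], 0.45)]
side fixed_jaw [([0.567, 0.036, 0.008], 0.62)]
side end_stop [([0.57, 0.034, 0.009], 0.97), ([0.526, 0.153, 0.011], 0.64), ([0.551, -0.133, 0.118], 0.48)]
side housing_top [([0.573, 0.036, 0.011], 0.84)]
side knob_hub [([0.596, 0.127, 0.072], 0.66)]
side knob_arm [([0.607, 0.13, 0.071], 0.75), ([0.6, 0.133, 0.071], 0.49), ([0.599, 0.24, 0.03], 0.25)]
side lock_grip [([0.597, 0.245, 0.033], 0.37)]
side lock_pivot [([0.598, 0.248, 0.028], 0.56)]
side lens_center [([0.554, -0.132, 0.119], 0.69)]
side lens_pivot [([0.552, -0.134, 0.118], 0.57)]
wrist case_center [([0.399, 0.021, 0.018], 0.88), ([0.534, 0.051, 0.024], 0.82), ([0.373, 0.113, 0.012], 0.77)]
wrist fixed_jaw [([0.581, 0.039, 0.01], 0.82), ([0.548, -0.129, 0.118], 0.51)]
wrist end_stop [([0.581, 0.041, 0.01], 0.91)]
wrist knob_arm [([0.605, 0.137, 0.071], 0.66), ([0.529, 0.152, 0.014], 0.3)]
1.5
```

Run:
```python
import cv2
im=cv2.imread("pics/wrist0.png")
cv2.imwrite("pics/w0a.png",cv2.resize(im[0:280,100:320],None,fx=2.7,fy=2.1*1.02,interpolation=cv2.INTER_CUBIC)[:600])
im=cv2.imread("pics/scene0.png")
cv2.imwrite("pics/s0a.png",cv2.resize(im[180:270,195:395],None,fx=4,fy=4,interpolation=cv2.INTER_CUBIC))
im=cv2.imread("pics/side0.png")
cv2.imwrite("pics/d0a.png",cv2.resize(im[140:240,200:320],None,fx=6,fy=6,interpolation=cv2.INTER_CUBIC))
```

```text
(no output)
```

View pics/w0a.png

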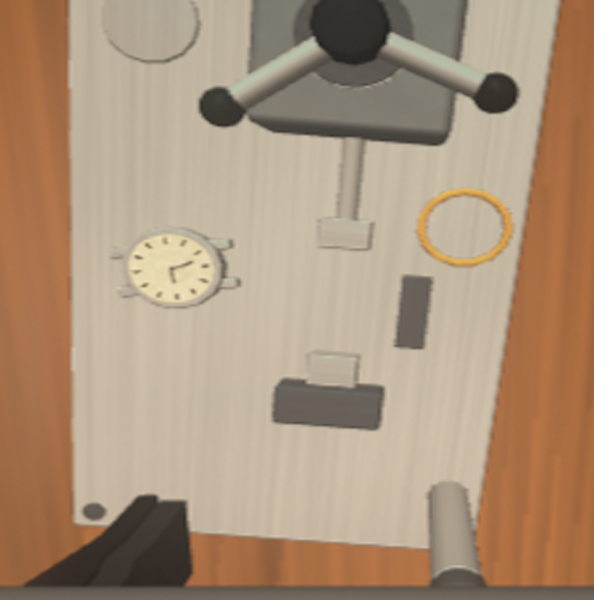

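View pics/s0a.png

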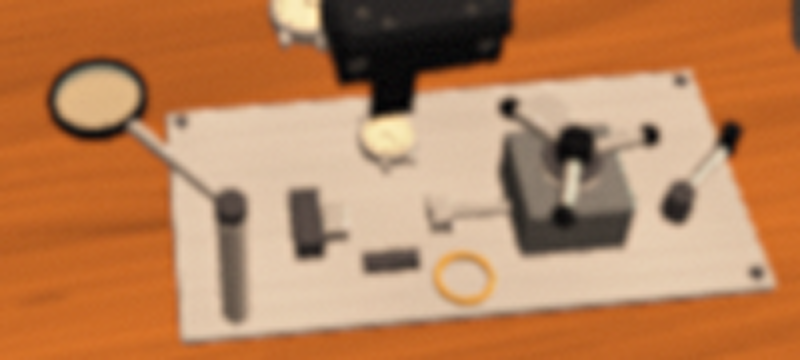

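View pics/d0a.png

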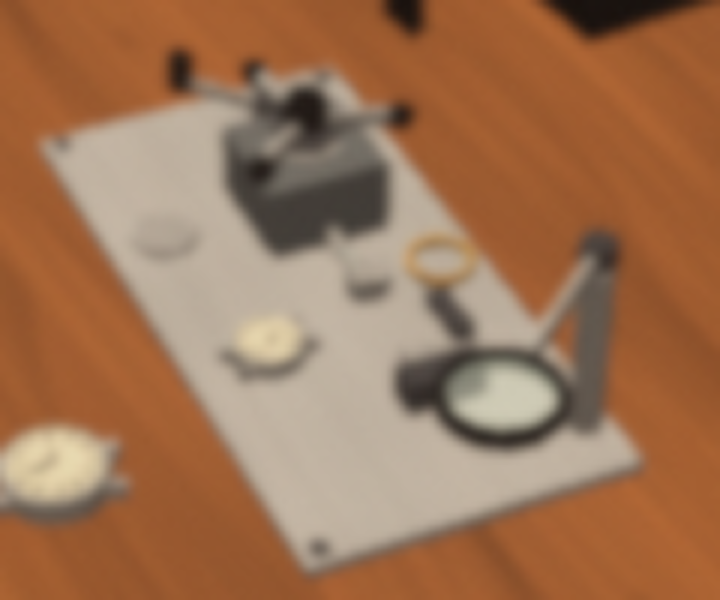

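```bash
cat > h.py <<'E'
from bench import bot
import numpy as np, cv2
def cam(c,s=None):
    p=bot.camera_params(c);K=np.array(p["mtx"])
    if c!="wrist": return K,np.array(p["R"]),np.array(p["t"])
    T=np.eye(4);T[:3,:3]=s["tool_rot"];T[:3,3]=s["tcp_pos"]
    W=np.linalg.inv(T@np.array(p["hand_eye"]));return K,W[:3,:3],W[:3,3]
def proj(C,X):
    K,R,t=C;q=(np.atleast_2d(X)@R.T+t)@K.T;return q[:,:2]/q[:,2:]
def ray(C,uv,z):
    K,R,t=C;d=R.T@np.linalg.solve(K,[uv[0],uv[1],1.]);o=-R.T@t;return o+d*(z-o[2])/d[2]
class V:
    x,y,a=.58,.02,0.
def v2w(P,x,y,a):
    P=np.atleast_2d(P)/1000.;c,s=np.cos(a),np.sin(a)
    return np.c_[x+c*P[:,0]-s*P[:,1],y+s*P[:,0]+c*P[:,1],P[:,2]]
E
cat > fit.py <<'E'
from h import *
from scipy.optimize import least_squares
s={"tool_rot":np.array([[-0.0,1,-.0021],[1,0,.0004],[.0004,-.0021,-1]]),"tcp_pos":np.array([.6243,.0002,.2216])}
D={"wrist":[((-110,-135,8),75,523),((0,115,84),349,26),((24,18,17),405,277),((24,-18,17),397,347)],
"scene":[((-110,-135,8),167,113),((70,-135,8),182,340),((70,235,8),776,287),((-110,235,8),692,70),((55,-100,124),232,195),((0,115,84),575,138)],
"side":[((-110,-135,8),308,573),((70,-135,8),642,463),((-110,235,8),40,143),((70,235,8),335,67),((55,-100,124),600,240),((0,115,84),305,95)]}
sc={"wrist":(2.7,2.142,100,0),"scene":(4,4,195,180),"side":(6,6,200,140)}
C={c:cam(c,s) for c in D}
def res(p,cs):
    o=[]
    for c in cs:
        a=sc[c];uv=np.array([(u/a[0]+a[2],v/a[1]+a[3]) for _,u,v in D[c]])
        r=(proj(C[c],v2w([d[0] for d in D[c]],*p))-uv);o.append(r.ravel())
    return np.concatenate(o)
for cs in (["wrist"],["scene"],["side"],list(D)):
    r=least_squares(res,[.58,.02,0.],args=(cs,),loss="soft_l1");print(cs,r.x.round(4),np.degrees(r.x[2]).round(2),r.fun.round(1))
E
python3 fit.py
```

```text
['wrist'] [ 0.5947  0.0278 -0.0936] -5.37 [-0.2  2.1  0.5 -1.4 -0.2 -0.  -0.3  0.6]
['scene'] [ 0.5954  0.0303 -0.1006] -5.77 [-0.2 -0.4 -0.4 -0.4  0.5 -0.1 -0.2 -0.  -0.3  1.1  0.8 -0.3]
['side'] [ 0.5926  0.0225 -0.1024] -5.87 [-0.2 -0.1  0.7  0.1 -0.2 -0.5 -0.3 -0.3 -0.   0.5  0.1  0.2]
['wrist', 'scene', 'side'] [ 0.5949  0.028  -0.0993] -5.69 [-0.7  1.4  1.6 -1.7  0.  -0.1 -0.2  0.5 -1.1 -0.4 -1.4 -0.3 -0.4 -0.2
 -1.1 -0.1 -1.4  1.2 -0.2 -0.4 -0.3 -1.6  0.4 -1.4 -0.4 -1.4 -0.7 -1.3
 -0.4 -0.9 -0.2 -0.9]
```

```bash
cat >> fit.py <<'E'
P=r.x
def w2v(X):
    d=np.array(X[:2])-P[:2];c,s_=np.cos(P[2]),np.sin(P[2]);return np.round([1000*(c*d[0]+s_*d[1]),1000*(-s_*d[0]+c*d[1])],1)
for n,uv,z in [("case",(174,267),.019),("lugA",(229,242),.016),("lugB",(237,284),.016),("lugC",(115,252),.016),("lugD",(123,293),.016),("ballR",(495,93),.069),("ballL",(222,106),.069)]:
    X=ray(C["wrist"],(uv[0]/2.7+100,uv[1]/2.142),z);print(n,X.round(4),w2v(X))
for q in [(0,115,69),(-32,223,34),(10,188,30),(55,-100,117)]: print(q,v2w(q,*P).round(4))
X=ray(C["scene"],(98/4+195,98/4+180),.122);print("lens",X.round(4),w2v(X))
X=ray(C["side"],(502/6+200,396/6+140),.122);print("lens",X.round(4),w2v(X))
for u in [(508,106),(650,133),(565,215)]:
  X=ray(C["scene"],(u[0]/4+195,u[1]/4+180),.069);print("ball",X.round(4),w2v(X))
X=ray(C["scene"],(732,133/1.),.03)
X=ray(C["scene"],(732/4+195,135/4+180),.036);print("grip",X.round(4),w2v(X))
E
python3 fit.py
```

```text
['wrist'] [ 0.5947  0.0278 -0.0936] -5.37 [-0.2  2.1  0.5 -1.4 -0.2 -0.  -0.3  0.6]
['scene'] [ 0.5954  0.0303 -0.1006] -5.77 [-0.2 -0.4 -0.4 -0.4  0.5 -0.1 -0.2 -0.  -0.3  1.1  0.8 -0.3]
['side'] [ 0.5926  0.0225 -0.1024] -5.87 [-0.2 -0.1  0.7  0.1 -0.2 -0.5 -0.3 -0.3 -0.   0.5  0.1  0.2]
['wrist', 'scene', 'side'] [ 0.5949  0.028  -0.0993] -5.69 [-0.7  1.4  1.6 -1.7  0.  -0.1 -0.2  0.5 -1.1 -0.4 -1.4 -0.3 -0.4 -0.2
 -1.1 -0.1 -1.4  1.2 -0.2 -0.4 -0.3 -1.6  0.4 -1.4 -0.4 -1.4 -0.7 -1.3
 -0.4 -0.9 -0.2 -0.9]
case [0.5304 0.0485 0.019 ] [-66.2  14. ]
lugA [0.552  0.0603 0.016 ] [-45.9  27.8]
lugB [0.554  0.0399 0.016 ] [-41.9   7.8]
lugC [0.5071 0.0555 0.016 ] [-90.1  18.6]
lugD [0.5085 0.0355 0.016 ] [-86.7  -1.2]
ballR [0.6497 0.1205 0.069 ] [45.3 97.4]
ballL [0.5632 0.1157 0.069 ] [-40.2  84.1]
(0, 115, 69) [[0.6063 0.1425 0.069 ]]
(-32, 223, 34) [[0.5852 0.2531 0.034 ]]
(10, 188, 30) [[0.6235 0.2141 0.03  ]]
(55, -100, 117) [[ 0.6397 -0.0769  0.117 ]]
lens [ 0.55   -0.1381  0.122 ] [ -28.2 -169.8]
lens [ 0.5409 -0.1481  0.122 ] [ -36.3 -180.6]
ball [0.5632 0.1162 0.069 ] [-40.3  84.6]
ball [0.602  0.1957 0.069 ] [ -9.6 167.5]
ball [0.6508 0.1233 0.069 ] [ 46.2 100.3]
grip [0.5903 0.2631 0.036 ] [-27.9 233.5]
```

step_arm(targets="-1 0 -0.04 0 0 0 10.63; -1 0.01 -0.04 0 0 0 10.63; -1 0 -0.03 0 0 0 10.63; -1 0 0 0.02 0 0 10.63; -1 0 0 0.02 0 0 10.63; -1 0 0 0.02 0 0 10.63; -1 0 0 0.01 0 0 10.63; -1 0 0 0 0 0 10.63")

```text
t: 2.5
tcp_pos: [0.5177, 0.0292, 0.1516]
tool_rot: [[0.998, 0.067, 0.004], [0.067, -0.998, -0.001], [0.004, 0.001, -1.0]]
contact_force: [-0.4, -0.5, 0.4]
finger_gap: 0.015
```

Run:
```python
from h import *
s=bot.sense();im=bot.read_camera("wrist");cv2.imwrite("pics/w1.png",im)
import pickle;pickle.dump(s,open("s1.pkl","wb"))
cv2.imwrite("pics/w1a.png",cv2.resize(im,None,fx=1.5,fy=1.5,interpolation=cv2.INTER_CUBIC))
```

```text
(no output)
```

View pics/w1a.png

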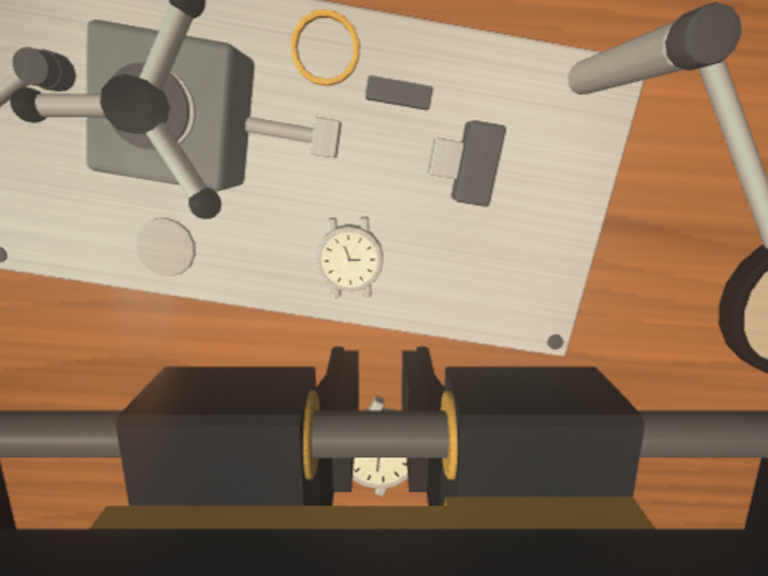

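```bash
cat > fit2.py <<'E'
from h import *
import pickle
from scipy.optimize import least_squares
s=pickle.load(open("s1.pkl","rb"));C=cam("wrist",s)
D=[((-110,-135,8),566,355),((0,115,84),134,103),((22,-60,28),506,126),((-22,-60,28),489,207),((10,30,22),341,120),((-10,30,22),336,158),((10,-24,22),433,137),((-10,-24,22),429,176),((70,-135,8),642,83)]
M=[d[0] for d in D];uv=np.array([d[1:] for d in D])/1.5
f=lambda p:(proj(C,v2w(M,*p))-uv).ravel()
r=least_squares(f,[.595,.028,-.1],loss="soft_l1");P=r.x
print(P.round(4),np.degrees(P[2]).round(2));print(f(P).reshape(-1,2).round(1).tolist())
def w2v(X):
    d=np.array(X[:2])-P[:2];c,s_=np.cos(P[2]),np.sin(P[2]);return np.round([1000*(c*d[0]+s_*d[1]),1000*(-s_*d[0]+c*d[1])],1)
for n,u,z in [("case",(350,257),.019),("lugA",(333,219),.016),("lugB",(365,218),.016),("lugC",(336,296),.014),("lugD",(368,295),.014),("ball",(204,204),.069),("ball",(26,105),.069),("ball",(187,3),.069)]:
    X=ray(C,(u[0]/1.5,u[1]/1.5),z);print(n,X.round(4),w2v(X))
E
python3 fit2.py
```

```text
[ 0.5931  0.0283 -0.0997] -5.71
[[-0.3, 2.3], [-6.0, -0.1], [1.4, 0.0], [0.4, 0.7], [-1.6, 0.4], [-1.8, 0.1], [2.2, 0.5], [0.2, -0.9], [6.7, -14.7]]
case [0.5304 0.0473 0.019 ] [-64.3  12.7]
lugA [0.5517 0.0585 0.016 ] [-44.2  25.9]
lugB [0.5535 0.0399 0.016 ] [-40.5   7.6]
lugC [0.5044 0.0549 0.014 ] [-90.9  17.6]
lugD [0.5063 0.0353 0.014 ] [-87.   -1.7]
ball [0.5623 0.1157 0.069 ] [-39.3  83.8]
ball [0.6013 0.1944 0.069 ] [ -8.3 166. ]
ball [0.6475 0.1205 0.069 ] [45.  97.1]
```

step_arm(targets="0.38 0.0139 -0.0172 0 0 7.5 0; 0.38 0 0 0 0 7.5 0; 0.38 -0.012 0 0.0448 0 0 0; 0.38 -0.012 0 0.0448 0 0 0; 0.38 -0.006 0 0.022 0 0 0; 0.38 0 0 0 0 0 0", grip_force=5)

```text
t: 3.3
tcp_pos: [0.5387, 0.0462, 0.0374]
tool_rot: [[0.956, 0.077, 0.282], [0.076, -0.997, 0.013], [0.282, 0.009, -0.959]]
contact_force: [0.3, -0.0, -0.1]
finger_gap: 0.0581
```

```bash
cat > look.py <<'E'
from h import *
import sys
n=sys.argv[1]
s=bot.sense();print(s["t"],s["tcp_pos"].round(4),s["contact_force"].round(1),s["joint_pos"].round(2))
for c in sys.argv[2:]:
    im=bot.read_camera(c)
    if c=="wrist": im=cv2.resize(im,None,fx=1.5,fy=1.5,interpolation=cv2.INTER_CUBIC)
    if c=="scene": im=cv2.resize(im[170:280,185:405],None,fx=3.6,fy=3.6,interpolation=cv2.INTER_CUBIC)
    if c=="side": im=cv2.resize(im[130:250,190:330],None,fx=5,fy=5,interpolation=cv2.INTER_CUBIC)
    cv2.imwrite(f"pics/{n}_{c}.png",im)
E
python3 look.py a2 wrist side
```

```text
3.3 [0.5387 0.0462 0.0374] [ 0.3 -0.  -0.1] [-0.15  0.68  2.    0.31  0.19  1.05]
```

View pics/a2_wrist.png

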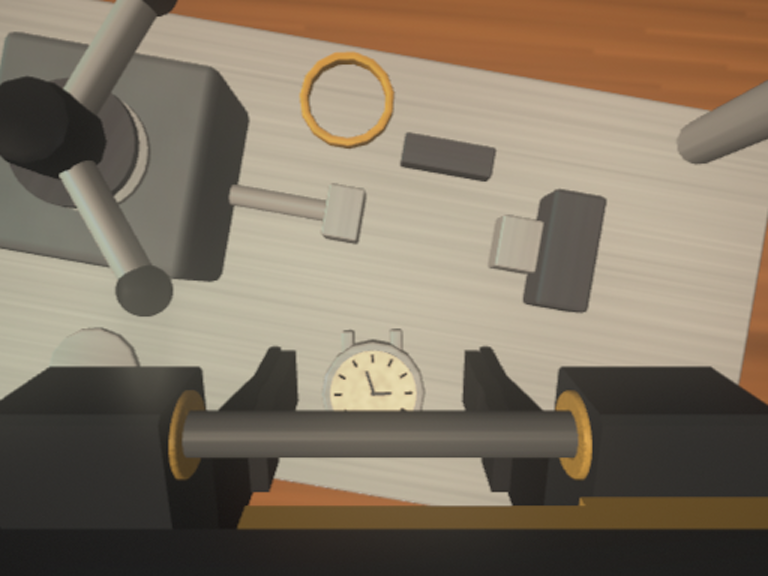

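View pics/a2_side.png

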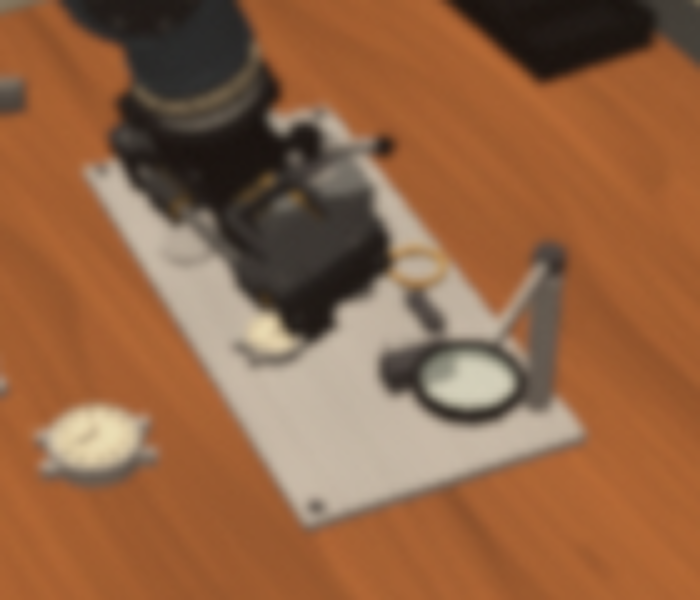

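step_arm(targets="0.38 -0.0076 -0.001 0.0112 0 -4 0; 0.38 -0.0068 -0.001 0.0102 0 0 0; 0.38 0 0 0 0 0 0")

```text
t: 3.78
tcp_pos: [0.533, 0.047, 0.018]
tool_rot: [[0.971, 0.079, 0.224], [0.079, -0.997, 0.006], [0.224, 0.012, -0.974]]
contact_force: [-0.2, -0.3, 0.5]
finger_gap: 0.0603
```

step_arm(targets="0.38 -0.0042 0 0.006 0 0 0; 0.38 0 0 0 0 0 0; -0.2 0 0 0 0 0 0; -0.2 0 0 0 0 0 0; -0.2 0 0 0 0 0 0", grip_force=5)

```text
t: 4.4
tcp_pos: [0.5299, 0.0466, 0.0119]
tool_rot: [[0.971, 0.079, 0.226], [0.079, -0.997, 0.006], [0.226, 0.012, -0.974]]
contact_force: [0.5, 0.3, -0.5]
finger_gap: 0.0396
```

step_arm(targets="-0.2 0.0063 0.0034 0.0015 -0.6 0 2.55; -0.2 0.0065 0.0031 0.0015 -0.6 0 2.55; -0.2 0.0066 0.0028 0.0016 -0.6 0 2.55; -0.2 0.0067 0.0025 0.0016 -0.6 0 2.55; -0.2 0 0 0 0 0 0")

```text
t: 5.03
tcp_pos: [0.5511, 0.0366, 0.0119]
tool_rot: [[0.971, -0.108, 0.214], [-0.103, -0.994, -0.035], [0.217, 0.011, -0.976]]
contact_force: [-0.3, -0.4, -0.5]
finger_gap: 0.0399
```

```bash
python3 look.py a3 wrist
```

```text
5.025 [0.5511 0.0366 0.0119] [-0.3 -0.4 -0.5] [-0.13  0.74  1.92 -0.02  0.26  1.57]
```

View pics/a3_wrist.png

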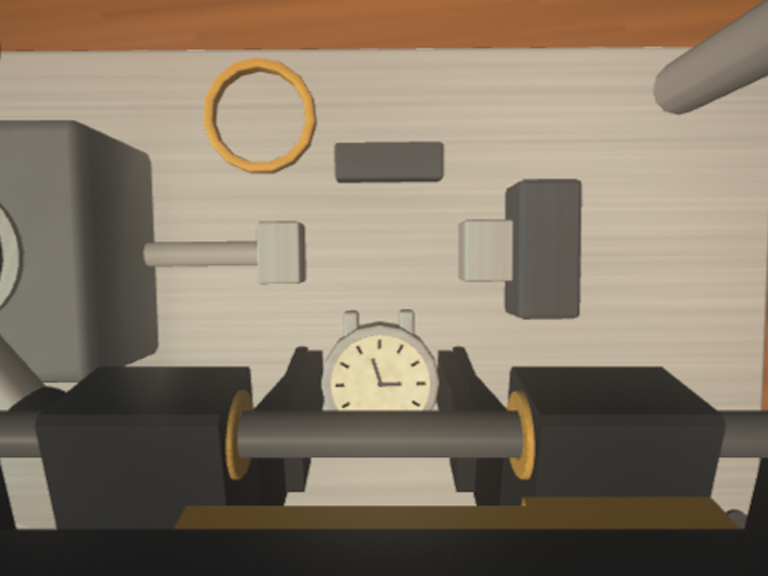

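step_arm(targets="0.38 0 0 0 0 0 0; 0.38 0 0 0 0 0 0; 0.38 -0.024 0 -0.0053 0 0 0; 0.38 -0.024 0 -0.0053 0 0 0; -1 0 0 0 0 -4.5 0; -1 0 0 0 0 0 0; -1 0 0 0 0 0 0; -1 0 0 0 0 0 0")

```text
t: 6.08
tcp_pos: [0.4992, 0.0419, 0.0113]
tool_rot: [[0.985, -0.107, 0.136], [-0.105, -0.994, -0.026], [0.138, 0.011, -0.99]]
contact_force: [0.1, -0.4, 0.6]
finger_gap: 0.028
```

step_arm(targets="-1 0 0 0.0005 0 0 0; -1 0 0 0 0 0 0; -1 0.0079 0 0.0011 0 0 0; -1 0.0079 0 0.0011 0 0 0; -1 0.0079 0 0.0011 0 0 0; -1 0.0079 0 0.0011 0 0 0; -1 0.0079 0 0.0011 0 0 0; -1 0 0 0 0 0 0")

```text
t: 7.08
tcp_pos: [0.5415, 0.0373, 0.0104]
tool_rot: [[0.985, -0.107, 0.135], [-0.105, -0.994, -0.026], [0.137, 0.011, -0.99]]
contact_force: [-0.0, 0.6, 0.3]
finger_gap: 0.0002
```

```bash
python3 look.py a4 wrist
```

```text
7.075 [0.5415 0.0373 0.0104] [-0.   0.6  0.3] [-0.13  0.74  1.89 -0.02  0.38  1.56]
```

View pics/a4_wrist.png

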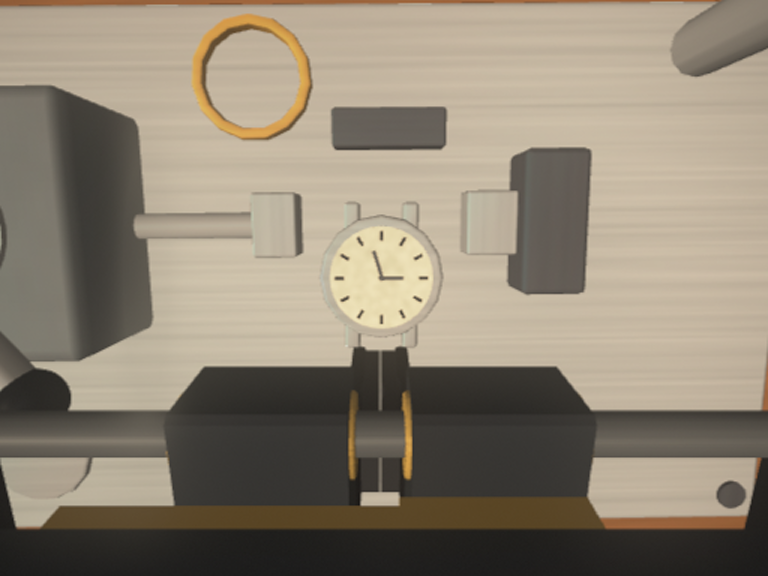

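step_arm(targets="-1 0.0065 0 0.0009 0 0 0; -1 0.0065 0 0.0009 0 0 0; -1 0.003 0 0.0004 0 0 0; -1 0 0 0 0 0 0")

```text
t: 7.62
tcp_pos: [0.5573, 0.0357, 0.0101]
tool_rot: [[0.985, -0.107, 0.133], [-0.105, -0.994, -0.025], [0.135, 0.011, -0.991]]
contact_force: [-1.1, 0.3, 0.6]
finger_gap: 0.0004
```

```bash
python3 look.py a5 wrist
```

```text
7.625 [0.5573 0.0357 0.0101] [-1.1  0.3  0.6] [-0.13  0.75  1.85 -0.02  0.42  1.56]
```

View pics/a5_wrist.png

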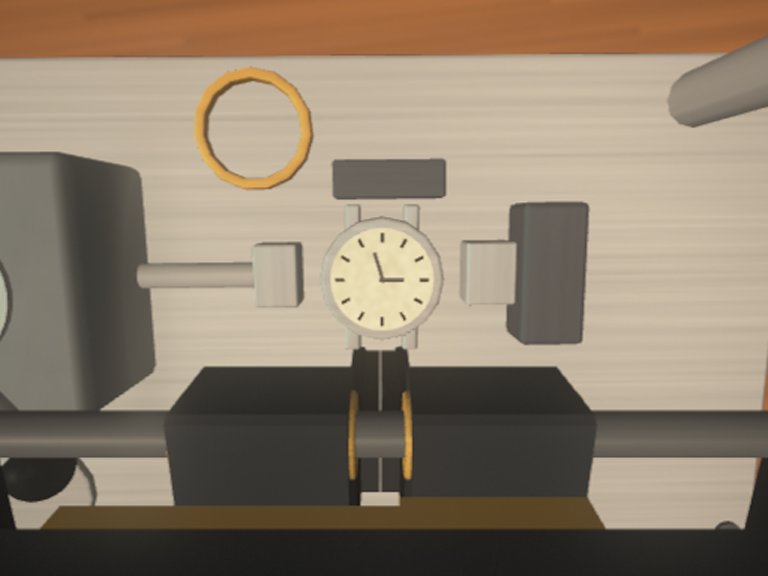

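step_arm(targets="-1 0.002 0 0.0003 0 0 0; -1 0.001 0 0.0001 0 0 0; -1 0.001 0 0.0001 0 0 0")

```text
t: 8.05
tcp_pos: [0.5594, 0.0355, 0.0099]
tool_rot: [[0.986, -0.107, 0.129], [-0.105, -0.994, -0.025], [0.131, 0.011, -0.991]]
contact_force: [-2.3, -0.2, 2.3]
finger_gap: 0.0003
```

step_arm(targets="-1 0.0015 0 0 0 0 0; -1 0.0015 0 0 0 0 0; -1 0 0 0 0 0 0")

```text
t: 8.43
tcp_pos: [0.5594, 0.0355, 0.0099]
tool_rot: [[0.987, -0.107, 0.123], [-0.104, -0.994, -0.024], [0.125, 0.011, -0.992]]
contact_force: [-1.8, 0.6, 1.3]
finger_gap: 0.0005
```

```bash
python3 look.py a6 wrist
```

```text
8.425 [0.5594 0.0355 0.0099] [-1.8  0.6  1.3] [-0.13  0.75  1.83 -0.02  0.44  1.56]
```

View pics/a6_wrist.png

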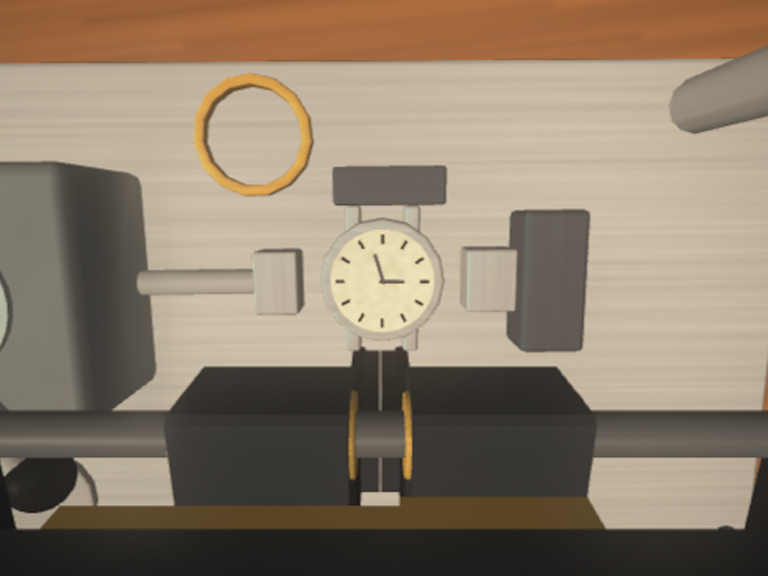

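step_arm(targets="-1 0.003 0 0 0 0 0; -1 0.003 0 0 0 0 0")

```text
t: 8.72
tcp_pos: [0.5597, 0.0356, 0.0098]
tool_rot: [[0.988, -0.106, 0.111], [-0.104, -0.994, -0.023], [0.113, 0.011, -0.994]]
contact_force: [-6.5, 0.3, 5.8]
finger_gap: 0.0006
```

step_arm(targets="-1 -0.016 0 -0.002 0 0 0; -1 0 0 -0.03 0 0 0; 0.03 0 0 -0.04 0.6 -6.5 0; 0.03 0 0 -0.04 0 0 0; 0.03 0.016 -0.0372 0 0 0 0; 0.03 0.016 -0.0372 0 0 0 -10.6; 0.03 0.0225 -0.034 0 0 0 -10.6; 0.03 0 0 0 0 0 -10.6")

```text
t: 9.72
tcp_pos: [0.6145, 0.1473, 0.1281]
tool_rot: [[0.896, 0.443, 0.035], [0.443, -0.897, 0.0], [0.032, 0.016, -0.999]]
contact_force: [-0.3, -0.4, 0.1]
finger_gap: 0.0436
```

```bash
python3 look.py a7 wrist scene
```

```text
9.725 [0.6145 0.1473 0.1281] [-0.3 -0.4  0.1] [ 0.06  0.64  1.53 -0.    0.94  1.17]
```

View pics/a7_wrist.png

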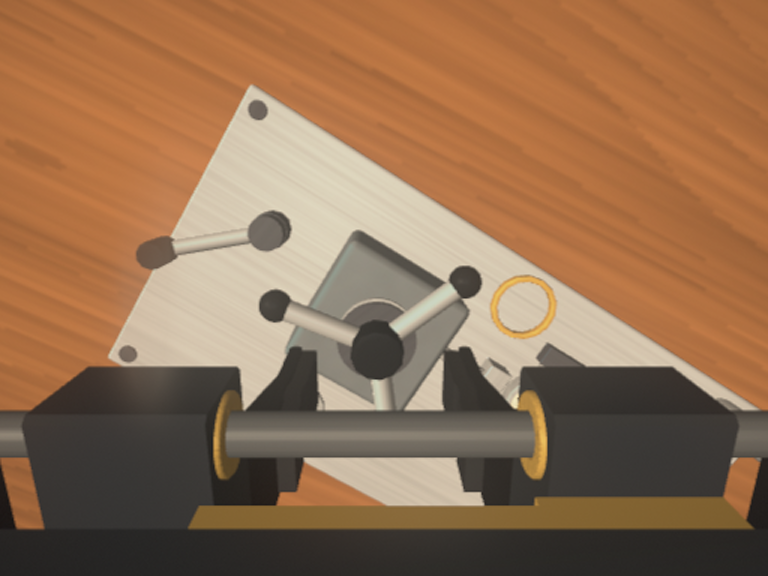

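View pics/a7_scene.png

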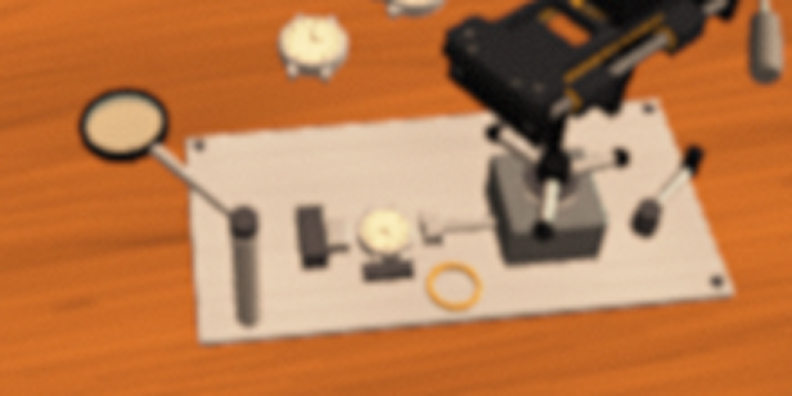

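Run:
```python
from h import *
s=bot.sense();C=cam("wrist",s)
print(ray(C,(377/1.5,350/1.5),.084).round(4))
for u,v in [(155,253)]: print("grip top",ray(C,(u/1.5,v/1.5),.046).round(4))
for u,v in [(270,229)]: print("lockpivot top",ray(C,(u/1.5,v/1.5),.036).round(4))
print([ray(C,(u/1.5,v/1.5),.069).round(4) for u,v in [(275,305),(465,282)]])
```

```text
[0.6058 0.1428 0.084 ]
grip top [0.5917 0.2549 0.046 ]
lockpivot top [0.6245 0.2106 0.036 ]
[array([0.6004, 0.1913, 0.069 ]), array([0.6471, 0.1186, 0.069 ])]
```

step_arm(targets="0.03 0 0 0 0.9 -1.8 0; 0.03 0 0 0 0 0 -10.6; 0.03 0 0 0 0 0 -10.6; 0.03 0 0 0 0 0 -10.6; 0.03 0 0 0 0 0 -10.6; 0.03 0 0 0 0 0 -10.6; 0.03 0 0 0 0 0 -10.6; 0.03 0 0 0 0 0 -10.6")

```text
t: 10.82
tcp_pos: [0.6193, 0.1412, 0.1283]
tool_rot: [[-0.179, 0.984, 0.011], [0.984, 0.179, 0.001], [-0.001, 0.011, -1.0]]
contact_force: [1.0, -0.5, -0.2]
finger_gap: 0.0449
```

step_arm(targets="0.03 0 0 0 0 0 -10.6; 0.03 0 0 0 0 0 -10.6; 0.03 0 0 0 0 0 -10.6; 0.03 0 0 0 0 0 -10.6; 0.03 0 0 0 0 0 -10.6; 0.03 0 0 0 0 0 -10.6; 0.03 0 0 0 0 0 -10.6; 0.03 0 0 0 0 0 -10.6")

```text
t: 11.82
tcp_pos: [0.6258, 0.136, 0.1292]
tool_rot: [[-0.995, -0.099, 0.027], [-0.099, 0.995, 0.002], [-0.027, -0.001, -1.0]]
contact_force: [-0.7, 0.0, 0.9]
finger_gap: 0.0449
```

```bash
python3 look.py a8
```

```text
11.825 [0.6258 0.136  0.1292] [-0.7  0.   0.9] [ 0.04  0.65  1.5   0.    0.97 -1.63]
```

step_arm(targets="0.03 0.0237 0.0124 0 0 1.5 0; 0.03 0 0 0 0 0 -10.4; 0.03 0 0 0 0 0 -10.4; 0.03 0 0 0 0 0 -10.4; 0.03 0 0 0 0 0 -10.4; 0.03 0 0 0 0 0 -10.4; 0.03 0 0 0.02 0 0 0; 0.03 0 0 0 0 0 0")

```text
t: 12.82
tcp_pos: [0.6072, 0.1414, 0.1095]
tool_rot: [[-0.54, -0.842, 0.017], [-0.842, 0.54, 0.0], [-0.009, -0.014, -1.0]]
contact_force: [0.5, -0.5, 0.8]
finger_gap: 0.0446
```

```bash
python3 look.py a8 wrist
```

```text
12.825 [0.6072 0.1414 0.1095] [ 0.5 -0.5  0.8] [ 0.05  0.66  1.54 -0.    0.92 -2.52]
```

View pics/a8_wrist.png

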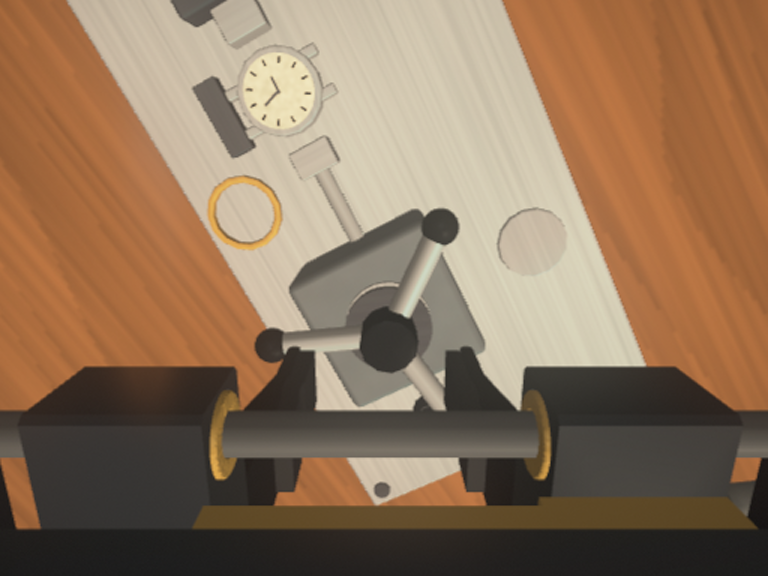

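Run:
```python
from h import *
s=bot.sense();C=cam("wrist",s);R=s["tool_rot"]
h=ray(C,(388/1.5,340/1.5),.084);print(h.round(4))
T=(h+np.array([.6058,.1428,.084]))/2;T[2]=.0765
print((R.T@(T-s["tcp_pos"])).round(4), T)
```

```text
[0.6042 0.1408 0.084 ]
[0.0019 0.0035 0.034 ] [0.60500528 0.14179448 0.0765    ]
```

step_arm(targets="0.03 0.001 0.0025 0.016 -0.8 0.5 0; 0.03 0.001 0.0015 0.014 0 0 0; 0.03 0 0 0 0 0 0")

```text
t: 13.25
tcp_pos: [0.6051, 0.1417, 0.0796]
tool_rot: [[-0.542, -0.84, 0.005], [-0.84, 0.542, 0.001], [-0.003, -0.003, -1.0]]
contact_force: [-0.3, -0.4, -0.2]
finger_gap: 0.0448
```

step_arm(targets="0.03 0 0 0.0045 0 0 0; 0.03 0 0 0 0 0 0; -1 0 0 0 0 0 0; -1 0 0 0 0 0 0; -1 0 0 0 0 0 0; -1 0 0 0 0 0 0", grip_force=25)

```text
t: 14.0
tcp_pos: [0.6045, 0.1427, 0.0755]
tool_rot: [[-0.543, -0.84, 0.004], [-0.84, 0.543, 0.002], [-0.004, -0.002, -1.0]]
contact_force: [0.5, -0.6, -1.6]
finger_gap: 0.0233
```

step_arm(targets="-1 0 0 0 0 0 6; -1 0 0 0 0 0 10.6; -1 0 0 0 0 0 10.6; -1 0 0 0 0 0 10.6")

```text
t: 14.5
tcp_pos: [0.6042, 0.1429, 0.0754]
tool_rot: [[-0.948, -0.319, 0.004], [-0.319, 0.948, 0.002], [-0.004, 0.001, -1.0]]
contact_force: [0.0, 0.5, -0.1]
finger_gap: 0.0229
```

```bash
python3 look.py a9 wrist
```

```text
14.5 [0.6042 0.1429 0.0754] [ 0.   0.5 -0.1] [ 0.05  0.71  1.56  0.    0.87 -1.85]
```

View pics/a9_wrist.png

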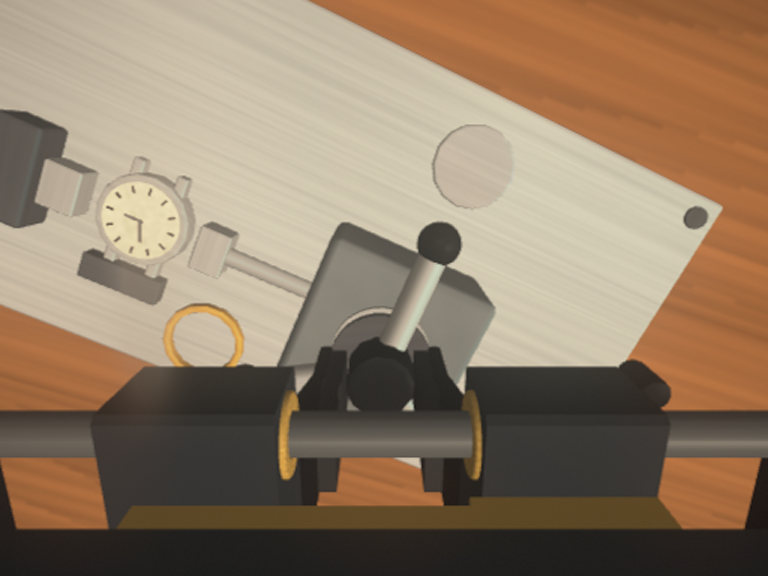

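step_arm(targets="-1 0 0 0 0 0 10.6; -1 0 0 0 0 0 10.6; -1 0 0 0 0 0 10.6; -1 0 0 0 0 0 10.6; -1 0 0 0 0 0 10.6; -1 0 0 0 0 0 10.6; -1 0 0 0 0 0 10.6; -1 0 0 0 0 0 10.6")

```text
t: 15.55
tcp_pos: [0.6046, 0.1437, 0.0755]
tool_rot: [[-0.388, 0.922, 0.005], [0.922, 0.388, 0.001], [-0.001, 0.005, -1.0]]
contact_force: [-0.4, 1.3, 0.5]
finger_gap: 0.023
```

step_arm(targets="-1 0 0 0 0 0 10.6; -1 0 0 0 0 0 10.6; -1 0 0 0 0 0 10.6; -1 0 0 0 0 0 10.6; -1 0 0 0 0 0 10.6; -1 0 0 0 0 0 10.6; -1 0 0 0 0 0 10.6; -1 0 0 0 0 0 10.6")

```text
t: 16.55
tcp_pos: [0.6054, 0.1434, 0.0755]
tool_rot: [[0.892, 0.452, 0.007], [0.452, -0.892, 0.0], [0.006, 0.003, -1.0]]
contact_force: [-0.8, 0.8, 0.9]
finger_gap: 0.0228
```

```bash
python3 look.py a10 wrist
```

```text
16.55 [0.6054 0.1434 0.0755] [-0.8  0.8  0.9] [ 0.05  0.71  1.56 -0.    0.87  1.15]
```

View pics/a10_wrist.png

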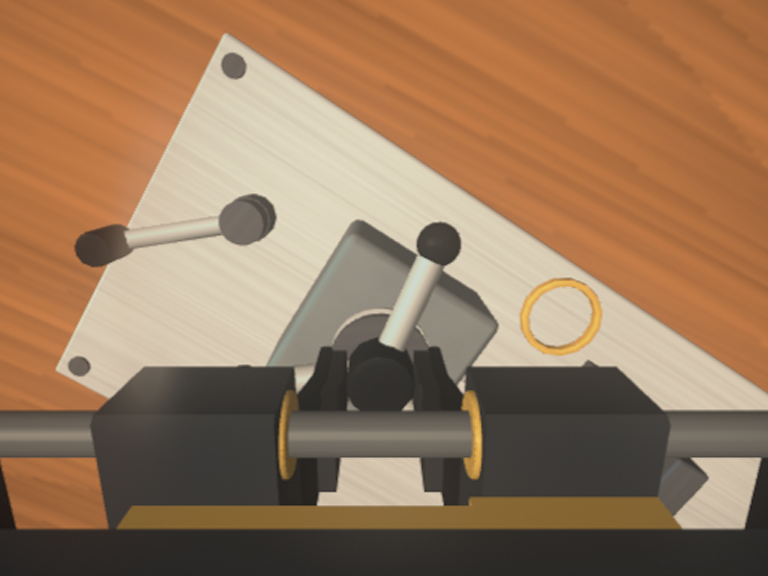

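step_arm(targets="-1 0 0 0 0 0 10.6; -1 0 0 0 0 0 10.6; -1 0 0 0 0 0 10.6; -1 0 0 0 0 0 10.6; -1 0 0 0 0 0 10.6; -1 0 0 0 0 0 10.6; -1 0 0 0 0 0 10.6; -1 0 0 0 0 0 8")

```text
t: 17.6
tcp_pos: [0.6051, 0.1426, 0.0754]
tool_rot: [[0.567, -0.824, 0.006], [-0.824, -0.567, -0.002], [0.005, -0.004, -1.0]]
contact_force: [0.1, 0.8, 0.3]
finger_gap: 0.023
```

```bash
python3 look.py a11 wrist scene
```

```text
17.6 [0.6051 0.1426 0.0754] [0.1 0.8 0.3] [ 0.05  0.71  1.56 -0.    0.87  2.59]
```

View pics/a11_wrist.png

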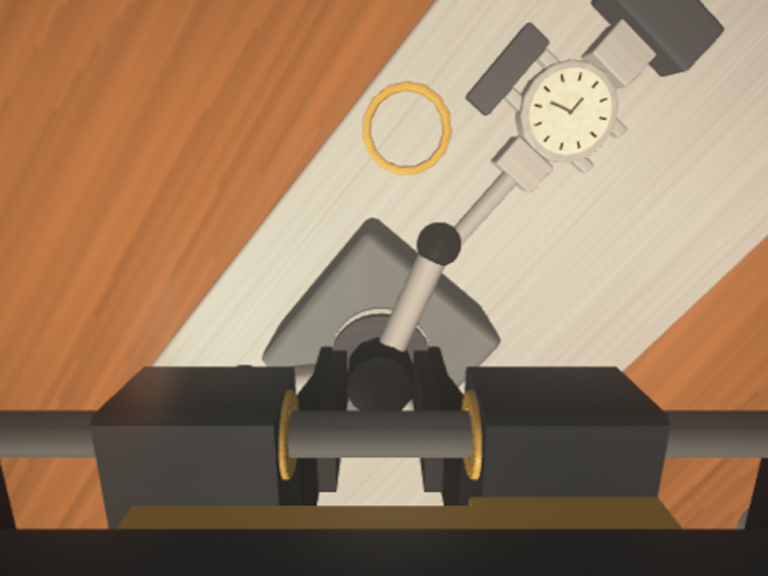

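View pics/a11_scene.png

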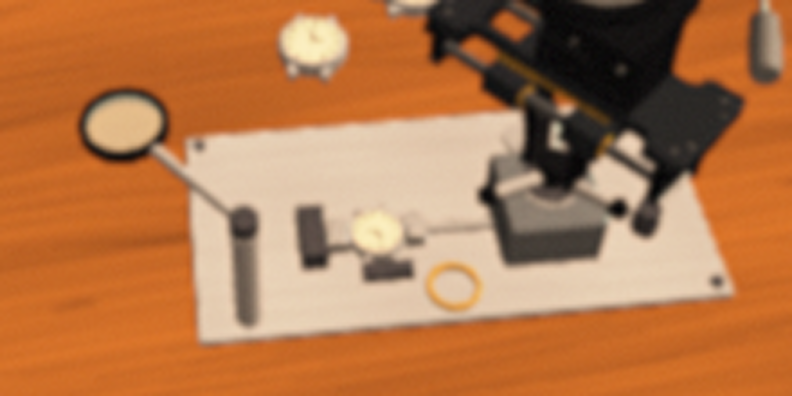

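step_arm(targets="0.03 0 0 0 0 0 0; 0.03 0 0 0 0 0 0; 0.03 0 0 0 0 0 0; 0.03 0 0 -0.03 0 0 0; 0.03 0 0 0 0 0 -10.6; 0.03 0 0 0 0 0 -10.6; 0.03 0 0 0 0 0 -10.6; 0.03 0 0 0 0 0 -10.6")

```text
t: 18.7
tcp_pos: [0.6067, 0.1419, 0.1069]
tool_rot: [[0.98, -0.199, 0.01], [-0.199, -0.98, -0.003], [0.01, 0.001, -1.0]]
contact_force: [0.5, -0.3, 0.3]
finger_gap: 0.0452
```

step_arm(targets="0.03 0 0 0 0 0 -10.6; 0.03 0 0 0 0 0 -10.6; 0.03 0 0 0 0 0 -10.6; 0.03 0 0 0 0 0 -10.6; 0.03 0 0 0 0 0 -10.6; 0.03 0 0 0 0 0 -10.6; 0.03 0 0 0 0 0 -10.6; 0.03 0 0 0 0 0 -10.6")

```text
t: 19.7
tcp_pos: [0.6077, 0.1413, 0.1073]
tool_rot: [[0.268, 0.963, 0.012], [0.963, -0.268, -0.004], [-0.0, 0.013, -1.0]]
contact_force: [0.2, 0.8, 0.7]
finger_gap: 0.045
```

step_arm(targets="0.03 0 0 0 0 0 -10.6; 0.03 0 0 0 0 0 -10.6; 0.03 0 0 0 0 0 -10.6; 0.03 0 0 0 0 0 -10.6; 0.03 0 0 0 0 0 -10.6; 0.03 0 0 0 0 0 -10.6; 0.03 0 0 0 0 0 -10.6; 0.03 0 0 0 0 0 0")

```text
t: 20.7
tcp_pos: [0.6087, 0.1407, 0.1076]
tool_rot: [[-0.862, 0.506, 0.014], [0.506, 0.862, -0.004], [-0.015, 0.003, -1.0]]
contact_force: [0.7, -0.2, -0.8]
finger_gap: 0.0448
```

```bash
python3 - <<'E'
from h import *
s=bot.sense();R=s["tool_rot"]
print(s["joint_pos"].round(2),s["tcp_pos"].round(4),R.round(3).tolist())
print((R.T@(np.array([.605,.1430,.0756])-s["tcp_pos"])).round(4))
E
python3 look.py a12 wrist
```

```text
[ 0.05  0.66  1.54 -0.01  0.92 -0.99] [0.6087 0.1407 0.1076] [[-0.862, 0.506, 0.014], [0.506, 0.862, -0.004], [-0.015, 0.003, -1.0]]
[0.0048 0.     0.0319]
20.7 [0.6087 0.1407 0.1076] [ 0.7 -0.2 -0.8] [ 0.05  0.66  1.54 -0.01  0.92 -0.99]
```

View pics/a12_wrist.png

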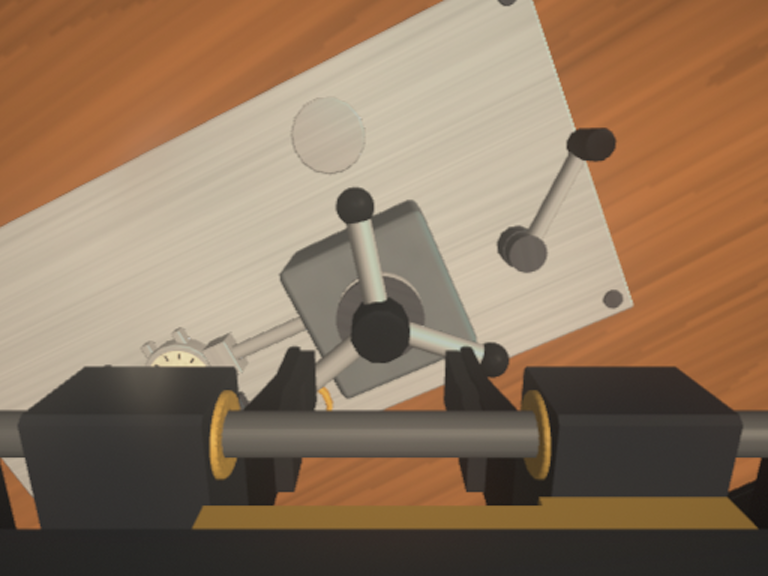

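step_arm(targets="0.03 0.003 0 0.016 0 0.9 0; 0.03 0.0018 0 0.016 0 0 0; 0.03 0 0 0.001 0 0 0; -1 0 0 0 0 0 0; -1 0 0 0 0 0 0; -1 0 0 0 0 0 0; -1 0 0 0 0 0 0", grip_force=30)

```text
t: 21.62
tcp_pos: [0.606, 0.1426, 0.0739]
tool_rot: [[-0.86, 0.511, 0.003], [0.511, 0.86, 0.002], [-0.001, 0.003, -1.0]]
contact_force: [0.1, 2.4, 4.1]
finger_gap: 0.0227
```

step_arm(targets="-1 0 0 -0.001 0 0 6; -1 0 0 0 0 0 8; -1 0 0 0 0 0 8; -1 0 0 0 0 0 8; -1 0 0 0 0 0 8")

```text
t: 22.25
tcp_pos: [0.6054, 0.1421, 0.0739]
tool_rot: [[-0.344, 0.939, 0.002], [0.939, 0.344, 0.001], [-0.0, 0.002, -1.0]]
contact_force: [-0.9, 0.4, 5.5]
finger_gap: 0.0226
```

```bash
python3 look.py a13 wrist scene; python3 -c "
from bench import bot;print(bot.sense()['torque'],bot.sense()['joint_torque'])"
```

```text
22.25 [0.6054 0.1421 0.0739] [-0.9  0.4  5.5] [ 0.05  0.71  1.56  0.    0.87 -0.3 ]
[0.08154369 0.02003328 0.11550159] [-3.68886413e-01 -4.34768665e+01 -1.16895497e+01  3.04879923e-02
 -3.97428637e-02  4.24448540e-01]
```

View pics/a13_wrist.png

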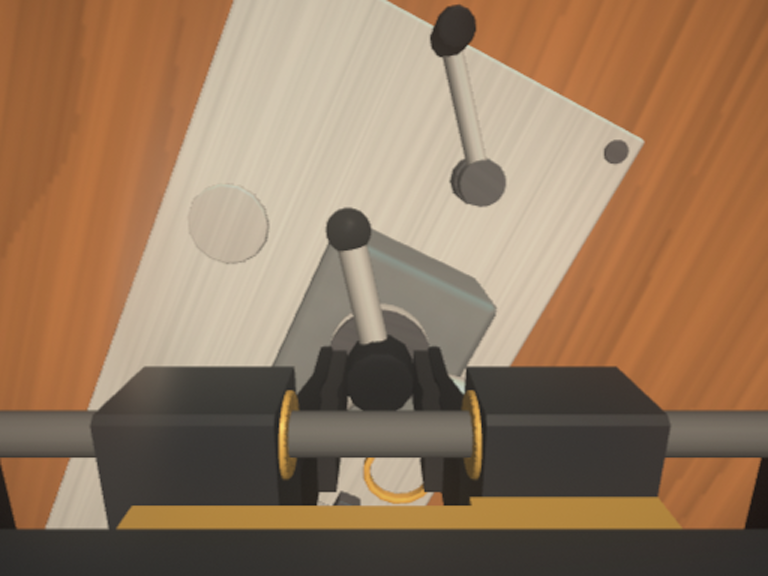

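step_arm(targets="-1 0 0 0 0 0 8; -1 0 0 0 0 0 8; -1 0 0 0 0 0 8")

```text
t: 22.72
tcp_pos: [0.6049, 0.142, 0.0739]
tool_rot: [[0.074, 0.997, 0.001], [0.997, -0.074, -0.001], [-0.001, 0.001, -1.0]]
contact_force: [-1.5, 0.3, 6.3]
finger_gap: 0.0228
```

```bash
python3 -c "
from bench import bot;print(bot.sense()['torque'],bot.sense()['joint_pos'][5])"
```

```text
[-0.01139138  0.07332218  0.21077703] 0.12740830909405906
```

step_arm(targets="-1 0 0 0 0 0 8; -1 0 0 0 0 0 8; -1 0 0 0 0 0 8; -1 0 0 0 0 0 8")

```text
t: 23.22
tcp_pos: [0.6042, 0.1421, 0.0739]
tool_rot: [[0.603, 0.798, -0.0], [0.798, -0.603, -0.004], [-0.003, 0.002, -1.0]]
contact_force: [0.1, 1.3, 6.3]
finger_gap: 0.0225
```

```bash
python3 -c "
from bench import bot;print(bot.sense()['torque'],bot.sense()['joint_pos'][5])";python3 look.py a14 wrist scene
```

```text
[0.06618323 0.07593964 0.25117105] 0.7033996029451922
23.225 [0.6042 0.1421 0.0739] [0.1 1.3 6.3] [ 0.05  0.71  1.56 -0.    0.87  0.7 ]
```

View pics/a14_wrist.png

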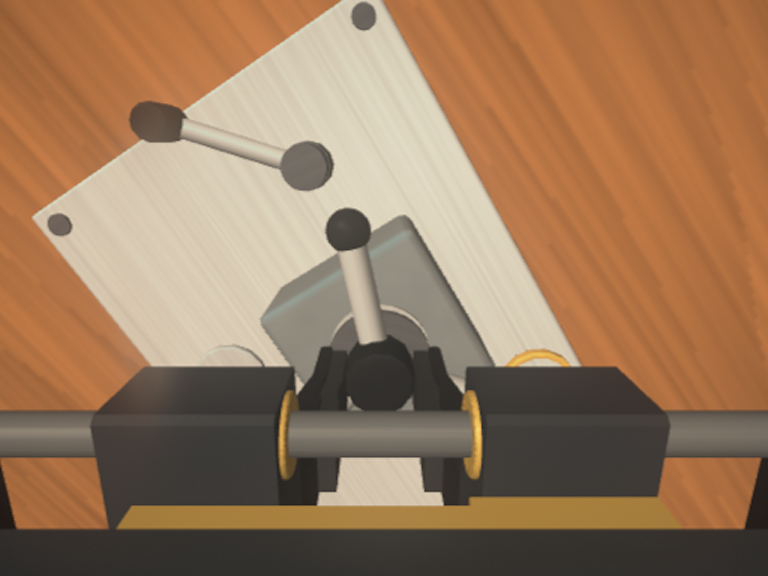

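View pics/a14_scene.png

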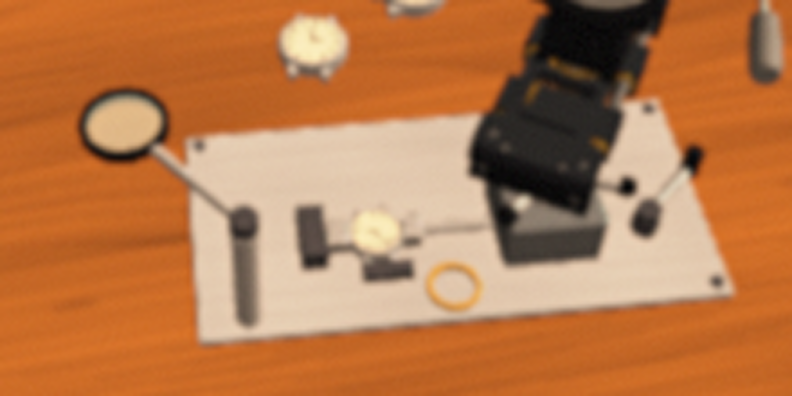

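step_arm(targets="-1 0 0 0 0 0 8; -1 0 0 0 0 0 8; -1 0 0 0 0 0 8; -1 0 0 0 0 0 8; -1 0 0 0 0 0 8; -1 0 0 0 0 0 8")

```text
t: 24.08
tcp_pos: [0.6036, 0.143, 0.0739]
tool_rot: [[0.998, 0.067, -0.001], [0.067, -0.998, -0.006], [-0.001, 0.005, -1.0]]
contact_force: [-0.1, 1.0, 4.9]
finger_gap: 0.0226
```

```bash
python3 -c "
from bench import bot;print(bot.sense()['torque'],bot.sense()['joint_pos'][5])"
```

```text
[0.23092573 0.17350939 0.39661425] 1.5641273858563
```

step_arm(targets="-1 0 0 0 0 0 8; -1 0 0 0 0 0 8; -1 0 0 0 0 0 8; -1 0 0 0 0 0 8; -1 0 0 0 0 0 8; -1 0 0 0 0 0 8")

```text
t: 24.82
tcp_pos: [0.6038, 0.144, 0.0739]
tool_rot: [[0.702, -0.712, -0.0], [-0.712, -0.702, -0.007], [0.005, 0.006, -1.0]]
contact_force: [0.5, 2.6, 5.4]
finger_gap: 0.0228
```

```bash
python3 -c "
from bench import bot;print(bot.sense()['torque'],bot.sense()['joint_pos'][5])";python3 look.py a15 wrist scene
```

```text
[0.30562625 0.1465989  0.2240603 ] 2.427782176264067
24.825 [0.6038 0.144  0.0739] [0.5 2.6 5.4] [ 0.06  0.71  1.56 -0.01  0.87  2.43]
```

View pics/a15_wrist.png

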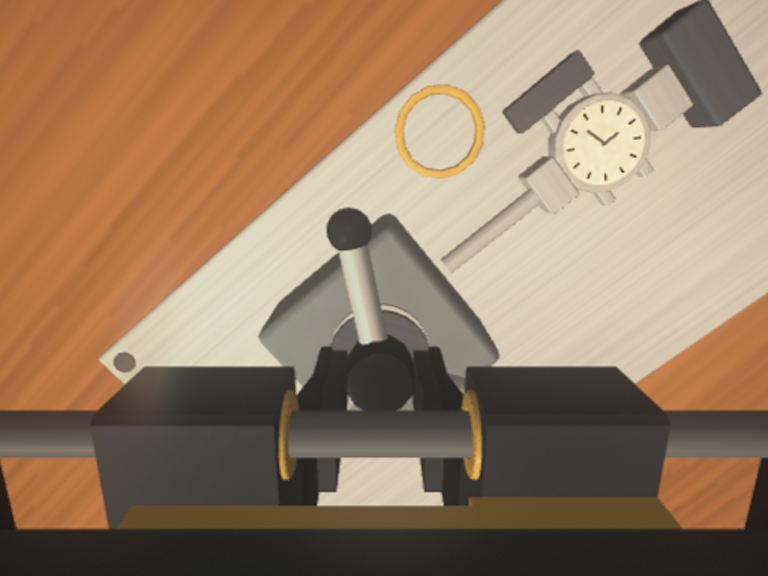

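step_arm(targets="0.03 0 0 0 0 0 0; 0.03 0 0 0 0 0 0; 0.03 0 0 -0.02 0 0 0; 0.03 0 0 -0.025 0 0 -10.6; -1 0 0 0 0 0 -10.6; -1 0 0 0 0 0 -10.6; -1 0 0 0 0 0 -10.6; -1 0 0 0 0 0 -10.6")

```text
t: 25.92
tcp_pos: [0.5961, 0.1429, 0.1128]
tool_rot: [[0.988, 0.155, -0.02], [0.155, -0.988, -0.01], [-0.021, 0.007, -1.0]]
contact_force: [1.1, 0.0, 0.3]
finger_gap: 0.0123
```

step_arm(targets="-1 -0.009 -0.038 0 0 0 0; -1 -0.009 -0.038 0 0 0 0; -1 -0.009 -0.038 0 0 0 0; -1 0 0 0 0 0 0")

```text
t: 26.42
tcp_pos: [0.5449, 0.2515, 0.1074]
tool_rot: [[0.987, 0.156, -0.036], [0.155, -0.988, -0.013], [-0.037, 0.008, -0.999]]
contact_force: [-0.1, -0.0, -0.3]
finger_gap: 0.0005
```

```bash
python3 look.py a16 wrist scene
```

```text
26.425 [0.5449 0.2515 0.1074] [-0.1 -0.  -0.3] [ 0.25  0.66  1.56 -0.01  0.96  1.67]
```

View pics/a16_wrist.png

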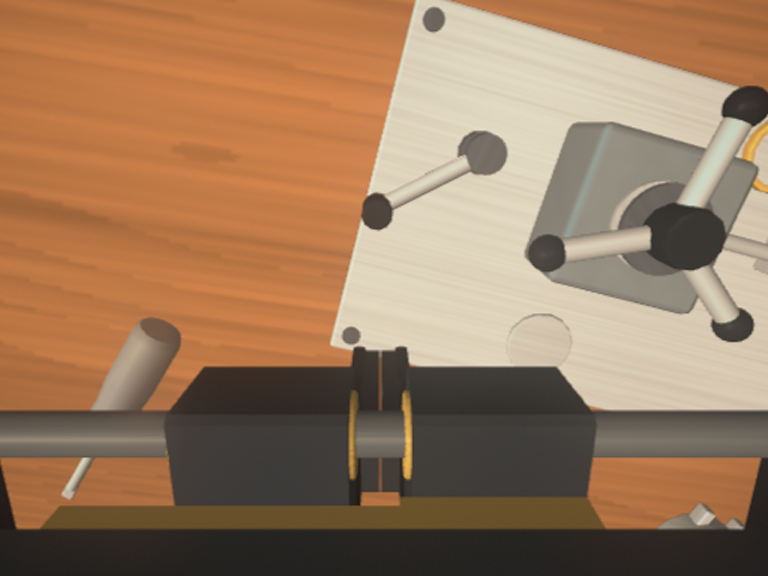

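View pics/a16_scene.png

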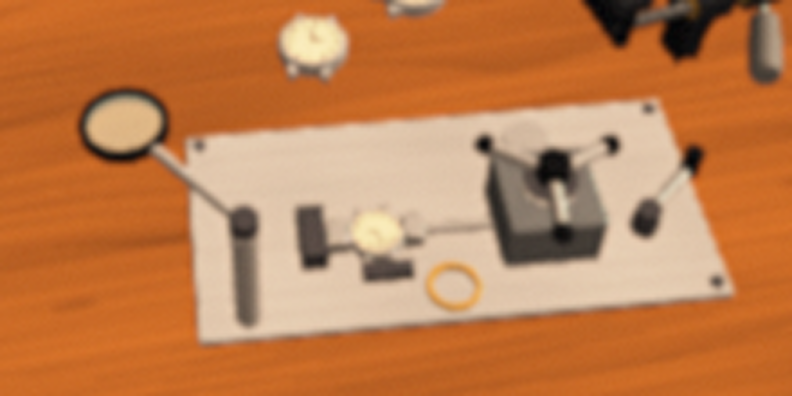

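Run:
```python
from h import *
s=bot.sense();C=cam("wrist",s)
g=ray(C,(376/1.5,211/1.5),.046);p=ray(C,(484/1.5,152/1.5),.036);print(g.round(4),p.round(4),np.hypot(*(g-p)[:2]),np.degrees(np.arctan2(*(g-p)[1::-1])))
R=s["tool_rot"];print((R.T@(np.array([.560,.252,.030])-s["tcp_pos"])).round(4))
```

```text
[0.5933 0.2579 0.046 ] [0.6243 0.2148 0.036 ] 0.05309469722672468 125.80424882995057
[ 0.0162 -0.001   0.0772]
```

step_arm(targets="-1 0.008 0 0.026 0.5 2.1 0; -1 0.007 0 0.026 0 0 0; -1 0 0 0.025 0 0 0; -1 0 0 0 0 0 0")

```text
t: 27.02
tcp_pos: [0.5634, 0.246, 0.0279]
tool_rot: [[0.989, 0.148, 0.002], [0.148, -0.989, -0.001], [0.002, 0.001, -1.0]]
contact_force: [-0.2, -0.4, -0.6]
finger_gap: 0.0007
```

step_arm(targets="-1 0.0121 -0.0068 -0.001 0 0 0; -1 0.0073 -0.0027 0 0 0 0; -1 0.0073 -0.0027 0 0 0 0; -1 0.0072 -0.0005 0 0 0 0; -1 0.0072 -0.0005 0 0 0 0; -1 0 0 0 0 0 0")

```text
t: 27.78
tcp_pos: [0.6063, 0.2661, 0.0319]
tool_rot: [[0.989, 0.147, 0.004], [0.147, -0.989, -0.0], [0.004, 0.001, -1.0]]
contact_force: [0.4, -0.1, 0.0]
finger_gap: 0.0003
```

```bash
python3 look.py a17 wrist
```

```text
27.775 [0.6063 0.2661 0.0319] [ 0.4 -0.1  0. ] [ 0.25  0.81  1.46 -0.    0.86  1.67]
```

View pics/a17_wrist.png

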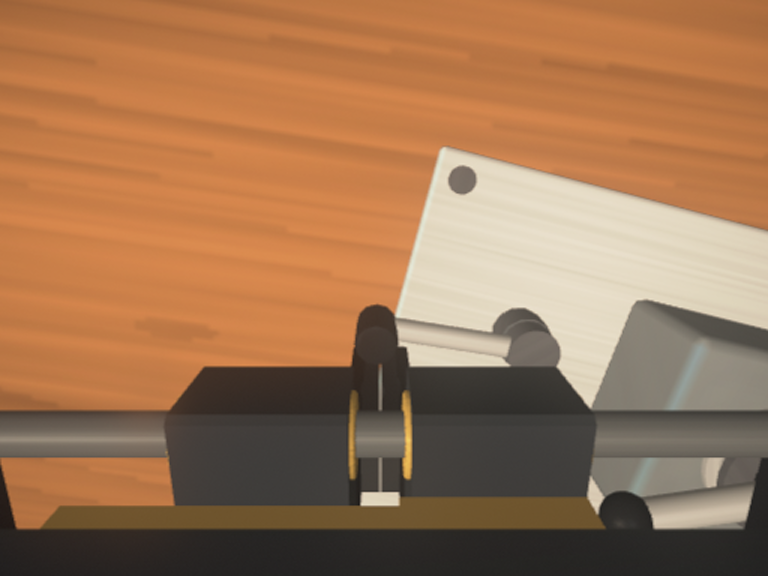

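step_arm(targets="-1 0.0055 0.0018 0.0005 0 0 0; -1 0.0055 0.002 0.0005 0 0 0; -1 0.004 0.0017 0 0 0 0; -1 0.004 0.0017 0 0 0 0; -1 0.002 0.001 0 0 0 0")

```text
t: 28.45
tcp_pos: [0.6234, 0.2631, 0.031]
tool_rot: [[0.989, 0.146, -0.008], [0.146, -0.989, 0.003], [-0.008, -0.004, -1.0]]
contact_force: [-4.8, 2.9, 4.4]
finger_gap: 0.0006
```

```bash
python3 look.py a18 wrist
```

```text
28.45 [0.6234 0.2631 0.031 ] [-4.8  2.9  4.4] [0.23 0.83 1.41 0.01 0.9  1.65]
```

View pics/a18_wrist.png

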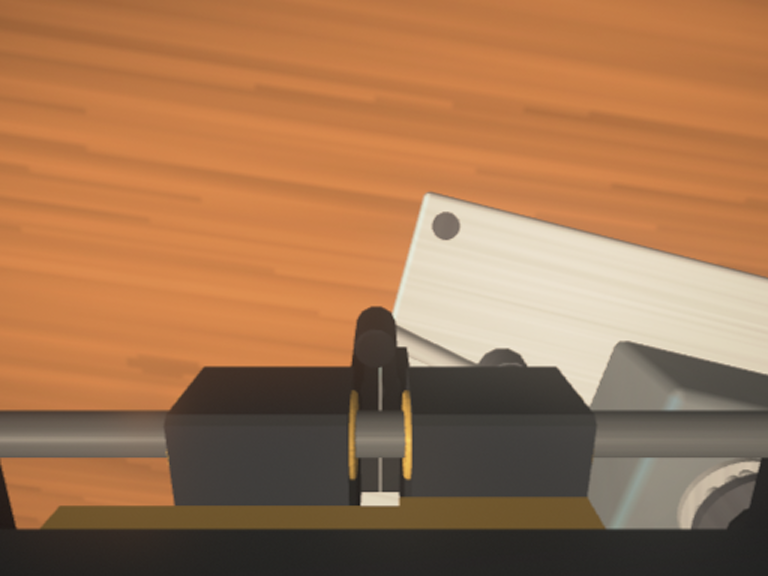

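step_arm(targets="-1 0.0025 0.0012 0 0 0 0; -1 0.0025 0.0012 0 0 0 0")

```text
t: 28.75
tcp_pos: [0.6233, 0.2631, 0.031]
tool_rot: [[0.989, 0.145, -0.02], [0.145, -0.989, 0.005], [-0.019, -0.008, -1.0]]
contact_force: [-6.2, 3.4, 4.3]
finger_gap: 0.0001
```

step_arm(targets="-1 -0.02 0 0 0 0 0; -1 -0.01 0 -0.03 0.4 1.2 0; -1 -0.03 0 -0.055 0 0 0; -1 -0.02 0 -0.055 0 0 0; -1 0 0 0 0 0 0")

```text
t: 29.38
tcp_pos: [0.546, 0.2467, 0.1747]
tool_rot: [[0.989, 0.146, 0.005], [0.145, -0.989, 0.011], [0.006, -0.01, -1.0]]
contact_force: [-0.2, 0.3, 0.6]
finger_gap: 0.0005
```

```bash
python3 look.py a19 wrist scene
```

```text
29.375 [0.546  0.2467 0.1747] [-0.2  0.3  0.6] [0.23 0.55 1.55 0.01 1.03 1.65]
```

View pics/a19_wrist.png

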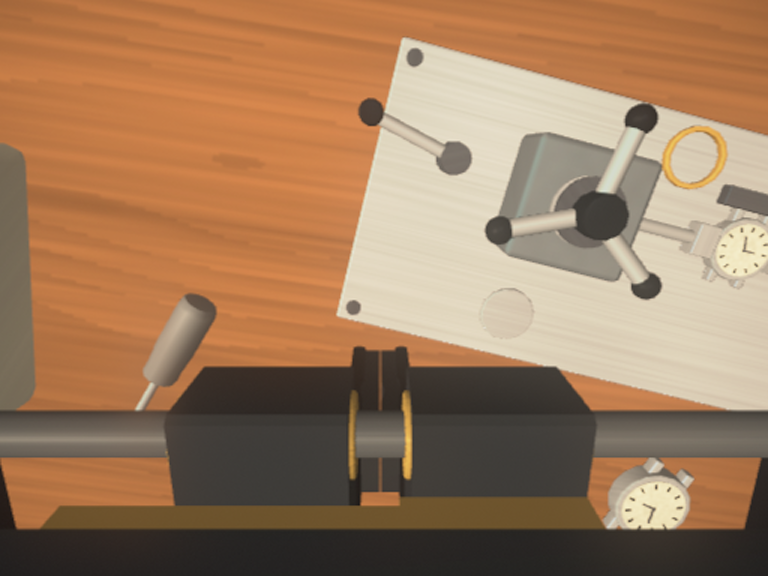

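View pics/a19_scene.png

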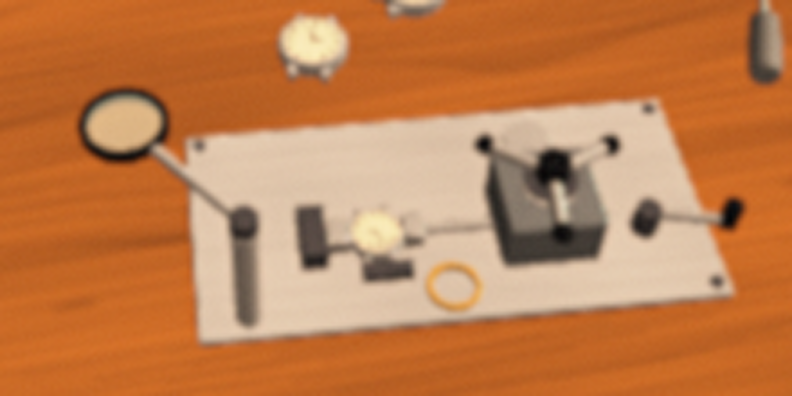

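Run:
```python
from h import *
s=bot.sense();C=cam("wrist",s)
g=ray(C,(371/1.5,112/1.5),.046);p=ray(C,(455/1.5,158/1.5),.036);print(g.round(4),p.round(4),np.hypot(*(g-p)[:2]),np.degrees(np.arctan2(*(g-p)[1::-1])))
```

```text
[0.6359 0.2654 0.046 ] [0.6191 0.2157 0.036 ] 0.052495637979852496 71.34368263991279
```

step_arm(targets="-1 0 0.055 0 0 0 0; -1 0 0.055 0 0 0 0; -1 0 0.055 0 0 0 0; -1 0 0.055 0 0 0 0; -1 0 0.055 0 0 0 0; -1 0 0.055 0 0 0 0; -1 0 0.055 0 0 0 0; -1 0 0 0 0 0 0")

```text
t: 30.48
tcp_pos: [0.6017, -0.1492, 0.1494]
tool_rot: [[0.989, 0.146, -0.021], [0.146, -0.989, 0.01], [-0.02, -0.013, -1.0]]
contact_force: [-0.5, 0.6, 0.1]
finger_gap: 0.0006
```

step_arm(targets="-1 0 0 0 0 0 -9; -1 0 0 0 0 0 -9; -1 0 0 0 0 0 -9; -1 0 0 0 0 0 0")

```text
t: 30.98
tcp_pos: [0.598, -0.1467, 0.1409]
tool_rot: [[0.807, 0.589, -0.035], [0.59, -0.807, 0.017], [-0.019, -0.035, -0.999]]
contact_force: [-0.4, -0.7, 0.2]
finger_gap: 0.0002
```

```bash
python3 look.py a20 wrist scene
```

```text
30.975 [ 0.598  -0.1467  0.1409] [-0.4 -0.7  0.2] [-0.42  0.63  1.5   0.    1.05  0.52]
```

View pics/a20_wrist.png

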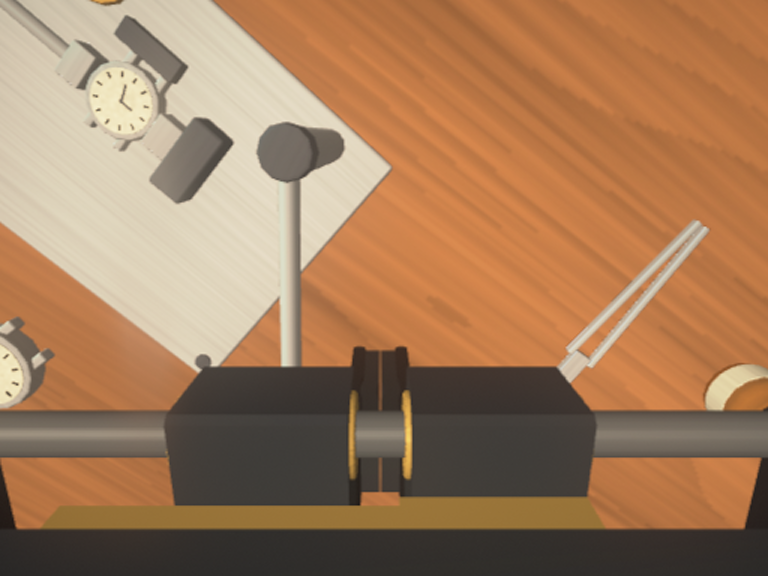

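View pics/a20_scene.png

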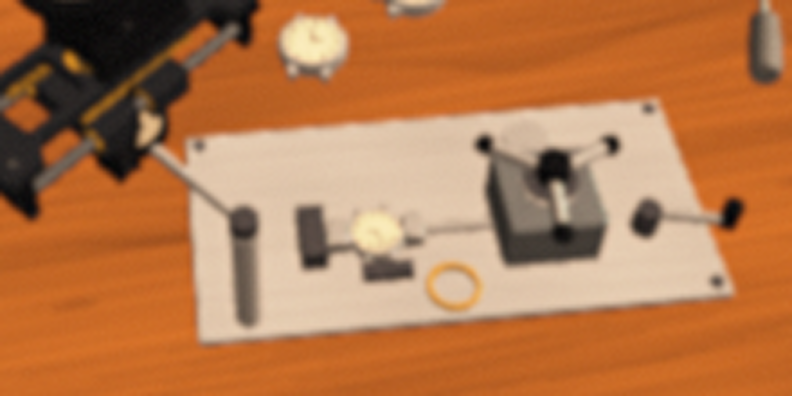

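Run:
```python
from h import *
s=bot.sense();C=cam("wrist",s);R=s["tool_rot"]
p=ray(C,(287/1.5,152/1.5),.124);a=ray(C,(289.5/1.5,190/1.5),.119);b=ray(C,(290.5/1.5,360/1.5),.119)
ph=np.arctan2(*(b-a)[1::-1]);print(p.round(4),a.round(4),b.round(4),np.degrees(ph)%360)
for nm,pv in (("img",p),("fit",np.array([.6379,-.0767,0])),):
  rel=R.T@(s["tcp_pos"]-np.r_[pv[:2],.105]);print(nm,"TCP rel pivot in tool",rel.round(4))
```

```text
[ 0.6394 -0.0771  0.124 ] [ 0.6283 -0.0842  0.119 ] [ 0.5731 -0.1205  0.119 ] 213.35848641053025
img TCP rel pivot in tool [-0.075   0.0308 -0.036 ]
fit TCP rel pivot in tool [-0.0741  0.032  -0.036 ]
```

step_arm(targets="-1 0.004 0 0.015 -2 1.1 0; -1 0.004 0 0.018 0 0 0; -1 0 -0.01 0 0 0 0; -1 0 0 0 0 0 0")

```text
t: 31.58
tcp_pos: [0.5985, -0.1323, 0.106]
tool_rot: [[0.81, 0.586, 0.0], [0.586, -0.81, 0.0], [0.0, -0.0, -1.0]]
contact_force: [0.1, -0.3, 0.4]
finger_gap: 0.0006
```

```bash
cat > rel.py <<'E'
from h import *
s=bot.sense();R=s["tool_rot"];print("q6",s["joint_pos"][5].round(2),"rel",(R.T@(s["tcp_pos"]-np.array([.6388,-.0769,.105]))).round(4),"yaw",np.degrees(np.arctan2(R[1,0],R[0,0])).round(1),(-R[2]).round(3))
E
python3 rel.py; python3 look.py a21 wrist
```

```text
q6 0.54 rel [-0.0651  0.0213 -0.0011] yaw 35.9 [-0.  0.  1.]
31.575 [ 0.5985 -0.1323  0.106 ] [ 0.1 -0.3  0.4] [-0.4   0.66  1.56  0.    0.92  0.54]
```

View pics/a21_wrist.png

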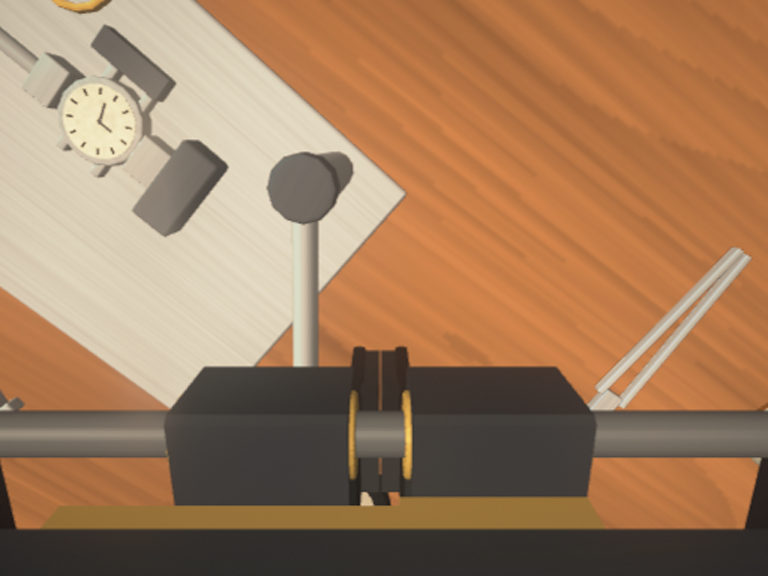

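step_arm(targets="-1 0 -0.008 0 0 0 0; -1 -0.001 -0.0092 0 0 0 8; -1 -0.001 -0.0092 0 0 0 8; -1 -0.001 -0.0092 0 0 0 8; -1 -0.001 -0.0092 0 0 0 8; -1 -0.001 -0.0092 0 0 0 8; -1 0 0 0 0 0 0")

```text
t: 32.5
tcp_pos: [0.5749, -0.0861, 0.1097]
tool_rot: [[0.996, -0.094, 0.007], [-0.094, -0.996, -0.006], [0.008, 0.005, -1.0]]
contact_force: [-0.0, 0.5, 1.0]
finger_gap: 0.0005
```

```bash
python3 rel.py; python3 look.py a22 wrist
```

```text
q6 1.33 rel [-0.0627  0.0152 -0.0051] yaw -5.4 [-0.008 -0.005  1.   ]
32.5 [ 0.5749 -0.0861  0.1097] [-0.   0.5  1. ] [-0.34  0.62  1.65 -0.    0.87  1.33]
```

View pics/a22_wrist.png

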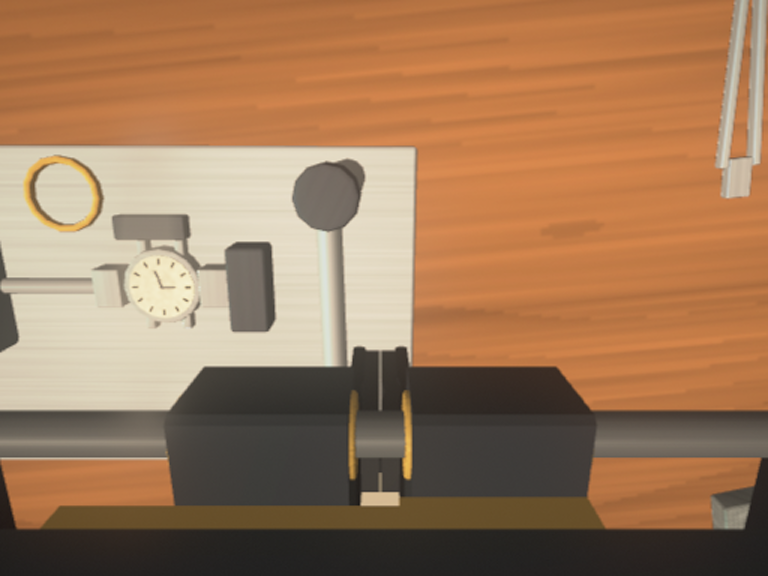

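step_arm(targets="-1 -0.0008 -0.0094 0.004 -0.3 0.3 8; -1 -0.001 -0.0095 0.001 0 0 8; -1 -0.001 -0.0095 0.001 0 0 8; -1 -0.001 -0.0095 0.001 0 0 8; -1 -0.001 -0.0095 0.001 0 0 8; -1 0 0 0 0 0 0")

```text
t: 33.3
tcp_pos: [0.5886, -0.0444, 0.1031]
tool_rot: [[0.696, -0.718, 0.013], [-0.718, -0.696, -0.016], [0.021, 0.002, -1.0]]
contact_force: [0.3, 0.9, 0.1]
finger_gap: 0.0003
```

```bash
python3 rel.py; python3 look.py a23 wrist scene
```

```text
q6 2.13 rel [-0.0583  0.0134  0.0007] yaw -45.9 [-0.021 -0.002  1.   ]
33.3 [ 0.5886 -0.0444  0.1031] [0.3 0.9 0.1] [-0.26  0.63  1.63 -0.02  0.86  2.13]
```

View pics/a23_wrist.png

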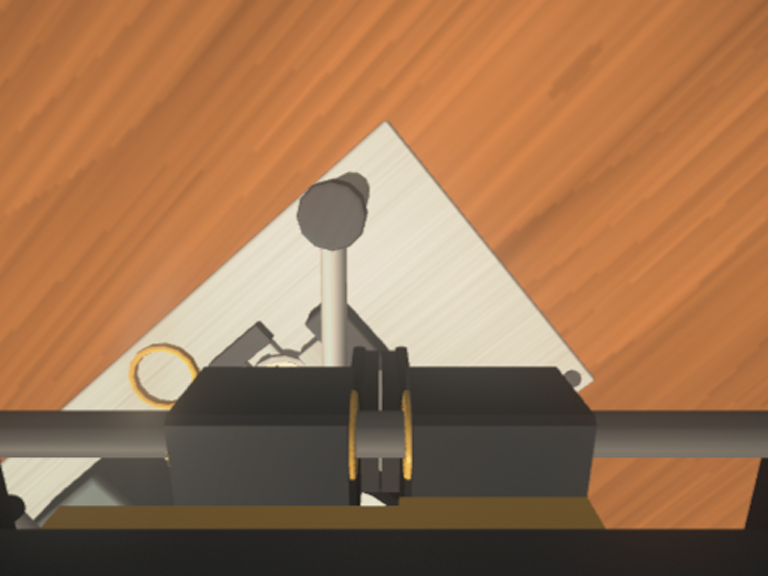

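View pics/a23_scene.png

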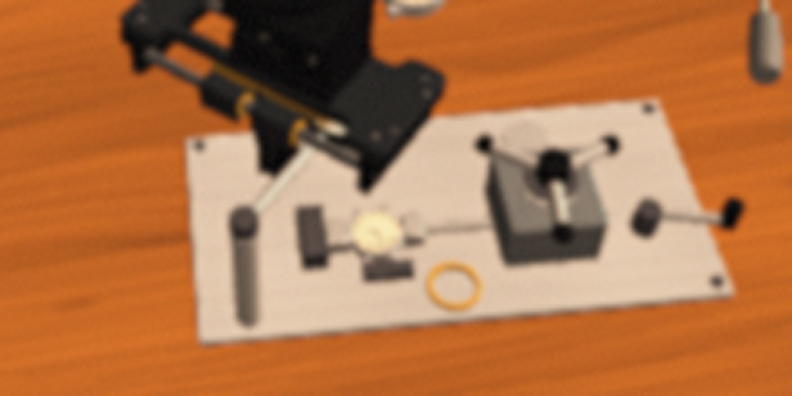

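step_arm(targets="-1 -0.0025 -0.0085 0 0 1 8; -1 -0.0025 -0.0085 0 0 0 8; -1 -0.001 -0.004 -0.001 0 0 3; -1 0 -0.002 0 0 0 0; -1 0 -0.002 0 0 0 0")

```text
t: 34.02
tcp_pos: [0.6026, -0.0282, 0.1037]
tool_rot: [[0.422, -0.906, 0.02], [-0.906, -0.423, -0.032], [0.037, -0.004, -0.999]]
contact_force: [-2.2, -0.5, 1.3]
finger_gap: 0.0006
```

```bash
python3 rel.py; python3 look.py a24 wrist scene
```

```text
q6 2.51 rel [-0.0594  0.0122 -0.001 ] yaw -65.0 [-0.037  0.004  0.999]
34.025 [ 0.6026 -0.0282  0.1037] [-2.2 -0.5  1.3] [-0.22  0.65  1.61 -0.03  0.87  2.51]
```

View pics/a24_wrist.png

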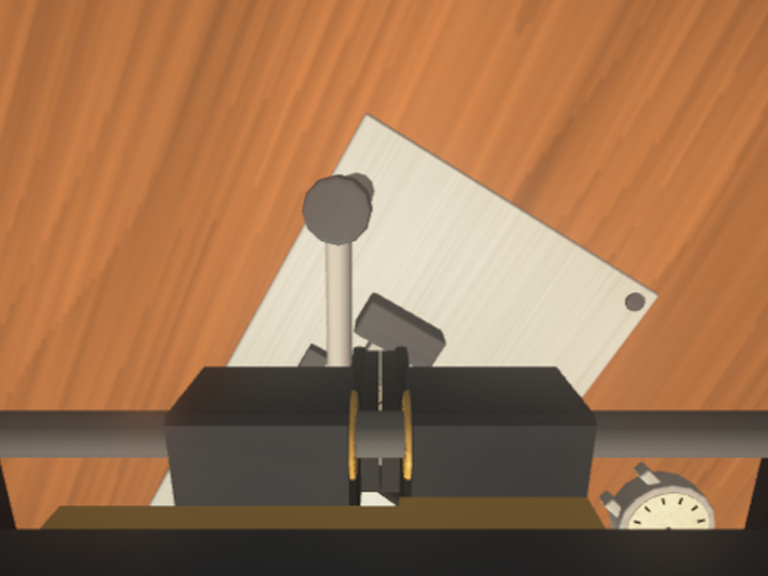

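View pics/a24_scene.png

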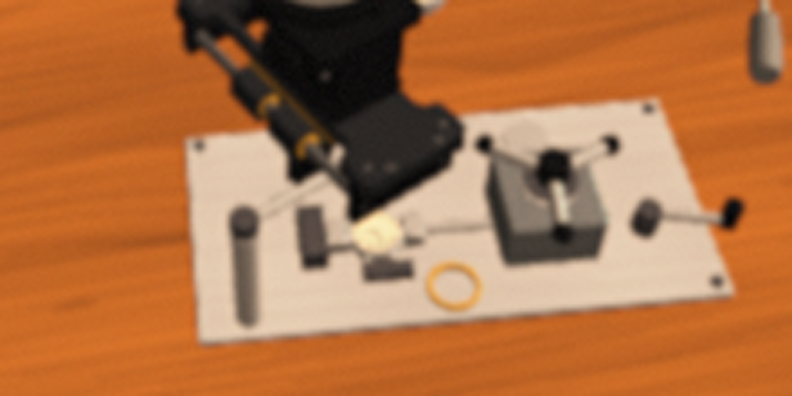

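step_arm(targets="-1 0 -0.0025 0 0 0 0; -1 0 -0.0025 0 0 0 0; -1 0 -0.0025 0 0 0 0")

```text
t: 34.5
tcp_pos: [0.6036, -0.0276, 0.1037]
tool_rot: [[0.425, -0.905, 0.006], [-0.904, -0.425, -0.036], [0.035, 0.01, -0.999]]
contact_force: [-6.1, -3.5, 4.9]
finger_gap: 0.0004
```

```bash
python3 rel.py
```

```text
q6 2.52 rel [-0.0596  0.0109 -0.0007] yaw -64.8 [-0.035 -0.01   0.999]
```

step_arm(targets="-1 0 0.012 0 0 0 0; -1 0 0.02 0 0 0 0; -1 0 0.01 -0.04 0 0 0; -1 0 0 -0.06 0 2 0; -1 0 0.05 -0.02 0 0 0; -1 0 0.05 0 0 0 0; -1 0 0.03 0 0 0 0; -1 0 0 0 0 0 0")

```text
t: 35.5
tcp_pos: [0.4457, -0.0994, 0.2292]
tool_rot: [[0.425, -0.904, 0.037], [-0.902, -0.427, -0.072], [0.081, -0.003, -0.997]]
contact_force: [0.6, -0.2, -0.4]
finger_gap: 0.0003
```

```bash
python3 look.py a25 wrist scene side
```

```text
35.5 [ 0.4457 -0.0994  0.2292] [ 0.6 -0.2 -0.4] [-0.43  0.27  1.87 -0.06  0.94  2.3 ]
```

View pics/a25_wrist.png

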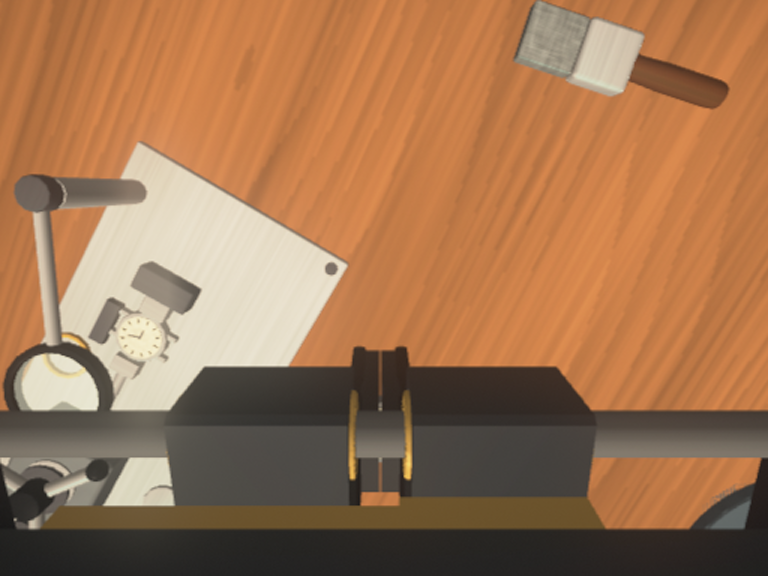

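View pics/a25_scene.png

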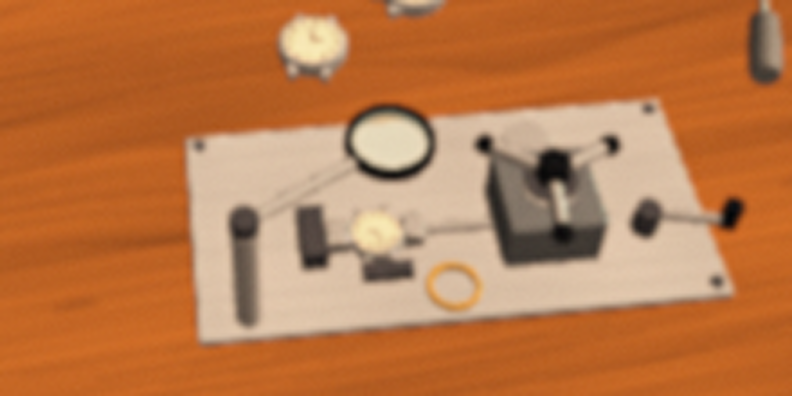

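View pics/a25_side.png

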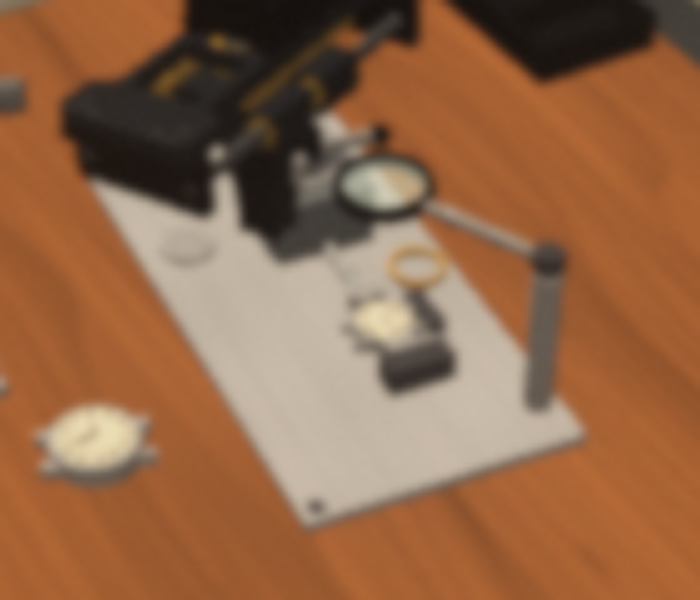

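Run:
```python
from h import *
s=bot.sense()
S=cam("scene");D=cam("side");W=cam("wrist",s)
def t(c,uv,z):return ray(c,uv,z)
l=t(S,(390/3.6+185,141/3.6+170),.122);pv=t(S,(243/3.6+185,218/3.6+170),.124)
l2=t(D,(385/5+190,187/5+130),.117);pv2=t(D,(548/5+190,255/5+130),.124)
l3=t(W,(58/1.5,388/1.5),.122);p3=t(W,(39/1.5,193/1.5),.124)
for a,b in((l,pv),(l2,pv2),(l3,p3)): d=a-b;print(a.round(4),b.round(4),np.hypot(d[0],d[1]).round(4),np.degrees(np.arctan2(d[1],d[0])).round(1))
print("case scene",t(S,(376/3.6+185,230/3.6+170),.019), "expect",v2w([0,-4,19],.5931,.0283,-.0997), "lens expect",v2w([0,0,117],.5931,.0283,-.0997))
print([ (d['point'],d['confidence']) for d in bot.boxes_of("lens_center","scene")][:1])
```

```text
[0.599  0.0289 0.122 ] [ 0.6418 -0.0754  0.124 ] 0.1127 112.3
[0.5938 0.0233 0.117 ] [ 0.6348 -0.084   0.124 ] 0.1149 110.9
[0.5947 0.0236 0.122 ] [ 0.637  -0.0777  0.124 ] 0.1099 112.7
case scene [0.59469022 0.02584321 0.019     ] expect [[0.59270186 0.02431986 0.019     ]] lens expect [[0.5931 0.0283 0.117 ]]
[([0.607, 0.021, 0.1198], 0.85)]
```

```bash
python3 -c "
from bench import bot;print(bot.job_done())"
```

```text
the job is handed in; nothing more can be done
None
```

The job is done in the order asked and handed in at about 35.7 s of the 72 s allowed.

- **Case:** I gripped the smallest case lightly on the bed, slid it into line with the jaws without lifting, then pushed it from behind by its lugs. It stopped at the end stop, with about 6.5 N at the tool.
- **Knob and ratchet:** I turned the knob clockwise by its hub in two holds, about 8.5 rad in all. The last picture shows the case held between both pads. The knob ended about 20° short of where I turned it, which I take as the ratchet settling back to its last click on release. Counted from its final angle, that makes 4 or 5 clicks. I worked this out from pictures and joint angles, because the clicks cannot be read directly.
- **Lock lever:** I pushed it until it stopped, at about 7 N. It measured 71.3° in the world frame, which matches 1.1 rad, fully over.
- **Magnifier:** I swung it by its rod until it stopped, at about 7 N. The rod measured 110.9° to 112.7° across the three cameras, against about 113° expected at the stop.
- **Lens position:** From the pixels in the three pictures, the lens centre came out within about 6 mm of its expected place over the jaws. The network's own lens report was about 16 mm off; I trusted the pixel measurements.

At hand-in the arm was raised clear and touching nothing. The bystanders on the bed, and the bench items I could see in the last pictures, looked unmoved. I did not check every item on the bench one by one.

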